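# Hang a soap-hopper lid on its hinge pin

## Robot

A 6-joint arm with a two-finger parallel gripper is mounted at the origin on the work surface. World frame = base frame: x ahead of the robot, y to its left, z up, the work surface at z = 0. Lengths are in mm, angles in rad, forces in N, time in s.
With the tool pointing down it reaches from about 400 to 925 mm from the base axis. Payload 12.5 kg.
Tool frame: the origin (TCP) lies where the fingers leave the gripper's body, on its centre line; the fingertips stand 78 mm ahead of it and the grasp point (between the pads) lies 59 mm ahead of it; z points along the fingers, y is the direction in which the jaws open and shut (so a half turn about z gives the same grasp; the last joint's range is limited). The gripper opens to 95 mm and grips with 3 to 60 N. Pads are 20 mm wide; open, the fingers measure 119 mm over their backs; the gripper's body (75 mm by 180 mm) begins 59 mm behind the grasp point.
Start: joints at [-1.32, 0.491, 1.559, -0, 1.092, -0.106], TCP at [218.32, -585.64, 292.261] pointing down, gripper open.
Joint ranges: [-3.1, 3.1], [-0.84, 2.19], [0.05, 2.79], [-1.13, 4.28], [0.06, 2.93], [-2.69, 2.69]. Speed limits (rad/s): [2.22, 2.22, 2.79, 3.14, 3.14, 3.14].

## Interface

Orientations are given as [roll, pitch, yaw] about the fixed x, y, z axes, in that order (R = Rz(yaw) Ry(pitch) Rx(roll)).
In Python, from cell import env, viewer, ticket, search_frame gives the robot as it stands.
- The arm moves only by the shell command python3 -m inch 'ROWS'. ROWS is a JSON object of lists of equal length, an entry for each row: "hand": the opening, from 0 (shut) to 1 (fully open); "delta_pos": the shift along the tool's x, y, z in cm, a list of three; "turn": the turn about the tool's z in rad. A call has 1 to 20 rows; each row shifts and turns the commanded pose from where the row before left it, along the tool's axes as they then stand; what a row does not reach is not made up. A row lasts 1/10 s, in which the tool goes at most 50 mm and 8.59 degrees, less where a joint would pass 70% of its speed; a pose out of reach is approached as far as the arm can. A call is refused whole if a number of a shift passes 5 or a number of a turn 0.15, either way. A call with a gripper value outside its range is refused whole. The fingers move at their own pace and stop on an object; the grip force is fixed at half the most. Time passes only in rows, so rows that do not move let the fingers close. It gives the time, the measured TCP pose, the force and the opening at its end, in the units of the state.
- env.state(): the state, without advancing time (a new reading comes with each control period).
- viewer.read_camera(name): name is "scene" or "top"; returns (picture, depth): 480x640x3 uint8, blue, green, red; 480x640 float32, mm along the optical axis (not along the pixel's ray), 0 where there is no reading.
- viewer.get_calibration(name): a dict with "fx", "fy", "cx", "cy" (pixels), "T" (4x4, takes a point from camera to world coordinates). Camera axes: x right, y down, z forward; pixel columns grow to the right and rows downward; lengths in mm; the calibration is good to about 2 mm. A picture is of the moment at which its call begins. get_calibration takes no time and is no camera call.
- ticket.job_done(): hands the job in, once; it reports no verdict.
Trained networks look in the newest picture that a camera, given by its name, has taken for a name from the list of things; names that differ only in an ending like _2 or _b are one class to them, and where a whole thing is asked for, a point or a joint stands for the part that bears it (a point fixed in the world has none). Each returns a list of dicts, best first, with "p" (0 to 1); they miss things now and then, are a little off and sometimes report something else, mostly with a low value. They report only what shows in the picture. A call takes as long as a camera call. They do not tell look-alikes from the thing itself.
- search_frame(camera, label): "centre" ([column, row] in pixels, amid what is visible of it).
The state is a dict: "t": time; "joints": joint angles; "qvel": joint speeds; "tau": joint torques, N m; "eef_pos": TCP position; "tcp_rot": TCP orientation; "ft_force": force on the tool from outside, world axes, zero at the start; "moment": the same for the moment, N m; "opening": opening from 0.0 (shut) to 1.0 (fully open).
Only numpy, scipy, OpenCV 4.12 (cv2) and the standard library are available. Lean on these libraries where they do the work, as an engineer would, in place of code of your own. Each camera call takes 0.05 s, during which the arm holds its last target.

## Task

Hang the blue lid back on the washer's open soap hopper: lay it flat on the hopper with its hinge knuckles between the hopper's lugs, then slide the hinge pin through all five from the end that is not blocked, fully home until its red grip meets the end lug. Let go of both, don't knock the copper pipe over the hinge, and leave the other things on the washer top where they are.

Things in the scene. Friction and masses are not known exactly. Their poses are not given: they have to be found in the camera images.
- hopper: Open soap hopper, fixed on the stainless washer top: steel box 150 mm (its x) x 130 mm (y) x 64 mm high, walls 4 mm, dividers 19 mm below the rim. Origin: centre of its underside. Its x axis points to the rear, away from the robot, where the hinge is; z up.
- hopper_hinge (a point): Middle of the hinge line behind the hopper: 86 mm behind its centre, 74 mm above the top, axes as the hopper's; the hinge line is y. Three fixed lugs, 20 mm square, 20 mm wide, at y = -52, 0, +52 mm, with 12 mm through holes on the line. The end lugs' outer faces are at y = -62 and +62 mm; the two spaces between lugs are 32 mm wide.
- pipe: Copper water pipe over the hinge, fixed to the hopper, its origin and axes too. 22 mm thick, parallel to the hinge line, its centre 20 mm behind and 75 mm above it, from y = -114 to 114 mm; then it turns 75 mm rearward and down. Two brass caps rise 42 mm above its centre. An upright gripper on the hinge line strikes it; leaned 35 to 45 degrees towards the hopper's front it clears.
- lid: Loose blue lid with a white grip bar, about 0.25 kg: plate 152 mm (x) x 134 mm (y), 5 mm thick, on a round 8 mm bead that fits inside the hopper's walls with 3 mm to spare, the plate then resting on the rim. Origin: underside of the bead, centre; on the hopper it comes 56 mm above the washer top, over the hopper's origin. Axes: x to the hinge edge (to the hopper's rear when on), y along the hinge, z up.
- lid_grip (a point): Centre of the grip bar on the lid, axes as the lid's: 10 mm on the -x side of its origin and 25 mm higher. The bar is 14 mm wide (x), 64 mm long (y); it stands 24 mm high on the plate, its top 12 mm above this point.
- lid_hinge (a point): Middle of the lid's hinge line, 96 mm along x from lid_grip and 7 mm lower, axes as the lid's. Two knuckles, 20 mm square, 26 mm wide, at y = -26 and +26 mm, with 12 mm holes along y. They drop from above into the spaces between the hopper's lugs, 3 mm to spare each side; in place this point is at hopper_hinge.
- pin_grip (a point): Centre of the red grip of the loose hinge pin (about 0.09 kg): a block 46 mm long (x), 12 mm wide (y), 24 mm high (z). x points along the pin to its tip. At the start the pin lies level on the washer top, the grip standing upright, this point 12 mm above the surface.
- pin_mid (a point): Point on the axis of the pin's 9 mm steel shaft, 62 mm from the grip's face: 85 mm along x from pin_grip and 7.5 mm lower, axes as pin_grip's. When the grip's face meets an end lug this point is at hopper_hinge. The pin may go in from either end, turned any way about its own axis.
- pin_tip (a point): Tip of the pin: 164 mm along x from pin_grip and 7.5 mm lower, 141 mm from the grip's face. The last 14 mm taper to 2.4 mm diameter.
- pin: The hinge pin as a whole, axes as pin_grip's. Origin: on its underside, 53 mm along x from pin_grip and 12 mm lower.
- softener: Bystander: yellow bottle of fabric softener, 64 mm diameter, 200 mm tall. Origin: centre of its underside. It stands in line with the hinge, beside one end of the hopper or the other, and blocks that end.
- screw_dish: Bystander: low open dish of screws, dark steel, 74 x 60 mm and 22 mm high. Origin: centre of its underside. It stands in line with the hinge beside the other end; the pin passes above it.
- cup: Bystander: clear measuring cup, 68 mm diameter at the rim, 75 mm tall. Origin: centre of its underside.
- pod_jar: Bystander: orange jar with a green cap, 90 mm diameter, 120 mm tall. Origin: centre of its underside.
- spray: Bystander: green bottle with a red cap, 60 mm diameter, 170 mm tall. Origin: centre of its underside.
- screwdriver: Bystander: screwdriver lying down, 200 mm long, yellow handle 26 mm thick. Origin: under the middle of its length; x points from handle to tip.
- wrench: Bystander: steel wrench lying down, 180 mm long, 8 mm thick. Origin: under the middle of its length; x points from handle to tip.
There are look-alikes about, which are no part of the job. Of the things shaped like the lid, the blue one is meant.

How it is judged:
By the outcome, as a careful person would: the job done as asked, in the order asked, and still so for the second after the job is handed in, with the robot touching nothing.
It also fails if it takes over 72 s, if anything falls off the work surface, if the arm or the gripper's body presses on something with over 40 N, if the wrist force passes 120 N, or if a joint passes its speed limit or range.

## Working session

There is one attempt and no reset: what is moved stays moved. The work goes in short steps, Python scripts to look and compute and a shell command to move; the robot and the scene stay as the last step left them, time stands still between calls to the robot, and variables do not carry over. Pictures are saved under pics/ and viewed, and the job is handed in when it is done.

```bash
ls; mkdir -p pics; python3 - <<'E'
from cell import env, viewer, ticket, search_frame
import cv2,numpy as np
print(env.state())
for c in ("scene","top"):
    p,d=viewer.read_camera(c); cv2.imwrite(f"pics/{c}0.png",p); np.save(f"pics/{c}0.npy",d)
    k=viewer.get_calibration(c); print(c,k)
    for l in ["hopper","lid","lid_grip","pin_grip","pin_tip","softener","screw_dish","pin"]:
        print(l,[(np.round(r["centre"]).tolist(),round(r["p"],2)) for r in search_frame(c,l)])
E
```

```text
pics
{'t': 0.0, 'joints': array([-1.31961781e+00,  4.91576087e-01,  1.55943988e+00, -4.92912718e-05,
        1.09169517e+00, -1.05597446e-01]), 'qvel': array([ 3.69088921e-04, -1.02557629e-03,  8.49164652e-05, -1.07986463e-03,
        4.13977306e-04,  1.22434713e-04]), 'tau': array([-3.79644247e-03, -6.12650228e+01, -2.58182573e+01,  6.90938439e-02,
        4.82719636e-02, -8.85131567e-05]), 'eef_pos': array([ 218.26112064, -585.48847568,  291.65472619]), 'tcp_rot': array([-3.14047579e+00, -7.44170733e-05,  3.56798668e-01]), 'ft_force': array([ 0.09375129, -0.44823929, -0.46384881]), 'moment': array([ 0.02810301,  0.01283458, -0.00839246]), 'opening': 0.997955721604146}
scene {'fx': 451.50852890835006, 'fy': 451.50852890835006, 'cx': 314.31829733287276, 'cy': 236.2961729238464, 'T': array([[ 7.71801073e-01,  3.60459635e-01, -5.23824356e-01,
         1.11895562e+03],
       [ 6.35629682e-01, -4.59723801e-01,  6.20184597e-01,
        -7.76643399e+02],
       [-1.72630103e-02, -8.11617446e-01, -5.83934166e-01,
         8.23200092e+02],
       [ 0.00000000e+00,  0.00000000e+00,  0.000000
[... 503 characters left out ...]
2, -9.95165252e-01,  9.70836173e-02,
         2.94659063e+02],
       [-9.99848487e-01, -1.39116839e-02,  1.04626851e-02,
         1.41290373e+01],
       [-9.06150410e-03, -9.72244088e-02, -9.95221233e-01,
         1.81516858e+03],
       [ 0.00000000e+00,  0.00000000e+00,  0.00000000e+00,
         1.00000000e+00]])}
hopper [([326.0, 198.0], 0.7)]
lid [([121.0, 291.0], 0.94), ([224.0, 250.0], 0.92), ([195.0, 325.0], 0.86)]
lid_grip [([199.0, 329.0], 0.83), ([118.0, 295.0], 0.62), ([228.0, 249.0], 0.55), ([425.0, 261.0], 0.42)]
pin_grip [([426.0, 259.0], 0.5)]
pin_tip [([424.0, 252.0], 0.66)]
softener [([393.0, 188.0], 0.75)]
screw_dish [([266.0, 184.0], 0.97), ([226.0, 250.0], 0.56)]
pin []
```

View pics/top0.png

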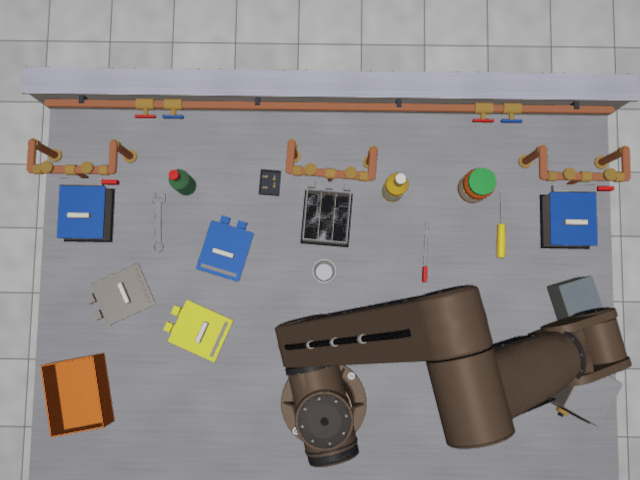

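View pics/scene0.png

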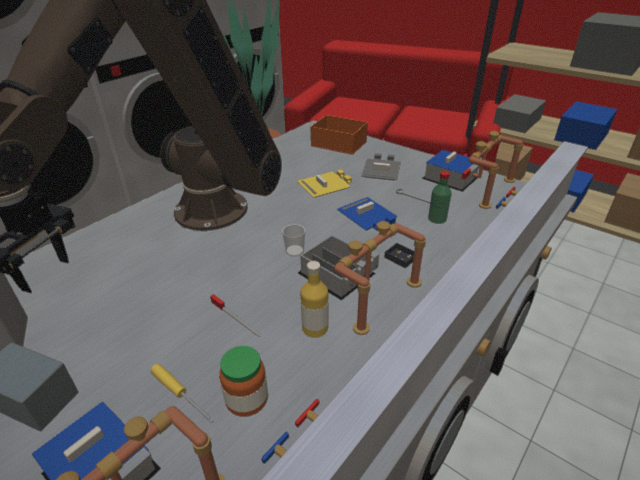

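```bash
cat > h.py <<'E'
import numpy as np,cv2
from cell import env, viewer, ticket, search_frame
def cloud(c,d):
    k=viewer.get_calibration(c);v,u=np.mgrid[0:480,0:640]
    P=np.stack([(u-k["cx"])/k["fx"]*d,(v-k["cy"])/k["fy"]*d,d,np.ones_like(d)],-1)@k["T"].T
    return P[...,:3]
def proj(c,P):
    k=viewer.get_calibration(c);q=np.linalg.inv(k["T"])@np.append(np.array(P,float),1)
    return np.array([k["fx"]*q[0]/q[2]+k["cx"],k["fy"]*q[1]/q[2]+k["cy"]])
def atz(c,uv,z):
    k=viewer.get_calibration(c);r=k["T"][:3,:3]@np.array([(uv[0]-k["cx"])/k["fx"],(uv[1]-k["cy"])/k["fy"],1]);o=k["T"][:3,3]
    return o+r*(z-o[2])/r[2]
def crop(c,p,u0,v0,u1,v1,name,s=5):
    cv2.imwrite("pics/"+name,cv2.resize(p[v0:v1,u0:u1],None,fx=s,fy=s,interpolation=cv2.INTER_CUBIC))
E
python3 - <<'E'
from h import *
p=cv2.imread("pics/top0.png");d=np.load("pics/top0.npy")
crop("top",p,180,130,300,290,"t_lid.png",3)
crop("top",p,255,130,415,250,"t_hop.png",5)
crop("top",p,380,210,470,290,"t_pin.png",6)
P=cloud("top",d)
print("floor z", [np.round(P[v,u],1).tolist() for v,u in((300,370),(300,270),(230,380),(150,220))])
# lid
b,g,r=[p[...,i].astype(int) for i in range(3)]
m=(b>120)&(b-r>70)&(P[...,2]<60); m[:,:185]=0;m[:,270:]=0;m[:200]=0
n,l,s,ce=cv2.connectedComponentsWithStats(m.astype(np.uint8))
for i in range(1,n):
    if s[i,4]>20: print(s[i],ce[i],np.median(P[l==i],0))
E
```

```text
floor z [[298.7, -131.0, 0.8], [294.4, 164.2, 3.1], [507.6, -160.0, -3.2], [743.6, 325.4, 4.2]]
[ 196  216   58   65 2075] [225.72578313 247.13975904] [451.60231938 297.18662952  13.9432305 ]
```

View pics/t_hop.png

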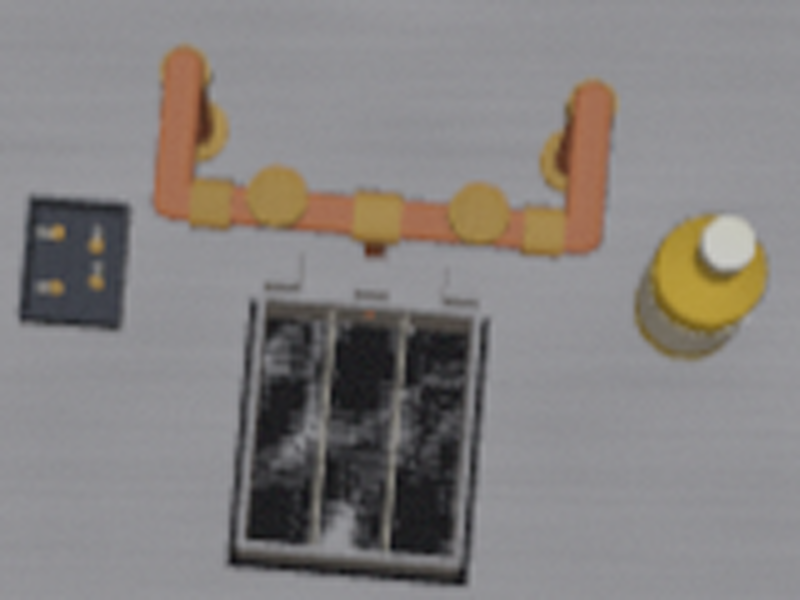

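View pics/t_pin.png

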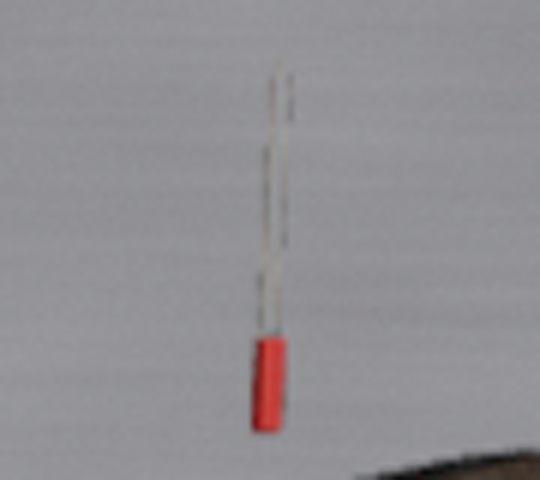

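View pics/t_lid.png

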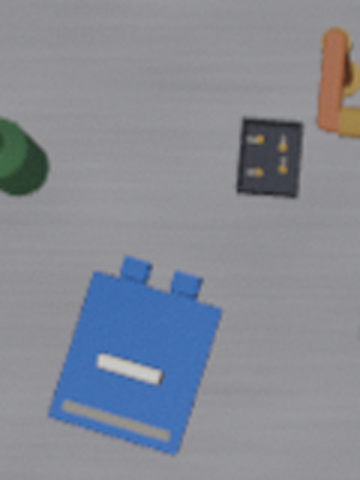

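```bash
cat > fit.py <<'E'
from h import *
from scipy.optimize import minimize
from scipy.ndimage import map_coordinates
def rect(x0,x1,y0,y1,z): return [((x0,y0,z),(x1,y0,z)),((x1,y0,z),(x1,y1,z)),((x1,y1,z),(x0,y1,z)),((x0,y1,z),(x0,y0,z))]
HOP=rect(-71,71,-61,61,64)+rect(-75,75,-65,65,64)
for yc in(-52,0,52): HOP+=rect(76,96,yc-10,yc+10,84)
PIPE=[((95,-114,149),(95,114,149)),((106,-114,160),(106,114,160))]
LID=rect(-76,76,-67,67,13)
for yc in(-26,26): LID+=rect(76,96,yc-13,yc+13,28)
LIDG=rect(-17,-3,-32,32,37)
def tf(pose,z0=0):
    x,y,a=pose;c,s=np.cos(a),np.sin(a)
    return lambda p:np.array([x+c*p[0]-s*p[1],y+s*p[0]+c*p[1],p[2]+z0])
def pr(c,Q):
    k=viewer.get_calibration(c);Ti=np.linalg.inv(k["T"]);q=Q@Ti[:3,:3].T+Ti[:3,3]
    return np.stack([k["fx"]*q[:,0]/q[:,2]+k["cx"],k["fy"]*q[:,1]/q[:,2]+k["cy"]],1)
def score(pose,lines,imgs,z0=0):
    s=0;t=tf(pose,z0)
    for c,(gx,gy) in imgs.items():
        for a,b in lines:
            A,B=t(a),t(b);w=np.linspace(0.03,.97,40)[:,None];uv=pr(c,A+(B-A)*w)
            d=uv[-1]-uv[0];L=np.hypot(*d)+1e-9;n=np.array([-d[1],d[0]])/L
            g=map_coordinates(gx,uv.T[::-1],order=1)*n[0]+map_coordinates(gy,uv.T[::-1],order=1)*n[1]
            s+=abs(g.sum())*L/40+np.abs(g).sum()*L/80
    return -s
def grads(p,sig=0.8):
    g=cv2.GaussianBlur(p.astype(np.float32),(0,0),sig).max(2) if False else cv2.GaussianBlur(cv2.cvtColor(p,cv2.COLOR_BGR2GRAY).astype(np.float32),(0,0),sig)
    return cv2.Sobel(g,cv2.CV_32F,1,0),cv2.Sobel(g,cv2.CV_32F,0,1)
def fit(p0,lines,imgs,z0=0,span=(15,15,.12)):
    best=None;rng=np.random.default_rng(0)
    for i in range(60):
        q=np.array(p0)+rng.uniform(-1,1,3)*span
        r=minimize(lambda v:score((v[0],v[1],v[2]/100),lines,imgs,z0),[q[0],q[1],q[2]*100],method="Nelder-Mead",options=dict(initial_simplex=[[q[0],q[1],q[2]*100],[q[0]+5,q[1],q[2]*100],[q[0],q[1]+5,q[2]*100],[q[0],q[1],q[2]*100+4]],maxiter=120))
        if best is None or r.fun<best.fun:best=r
    return np.array([best.x[0],best.x[1],best.x[2]/100]),best.fun
def draw(c,p,pose,lines,box,s,name,z0=0):
    u0,v0,u1,v1=box;im=cv2.resize(p[v0:v1,u0:u1],None,fx=s,fy=s,interpolation=cv2.INTER_CUBIC);t=tf(pose,z0)
    for a,b in lines:
        q=[tuple(int(round(e)) for e in ((pr(c,t(x)[None])[0]+.5-(u0,v0))*s)) for x in(a,b)]
        cv2.line(im,q[0],q[1],(0,255,0),1)
    cv2.imwrite("pics/"+name,im)
E
python3 - <<'E'
from fit import *
T=cv2.imread("pics/top0.png");S=cv2.imread("pics/scene0.png")
gt,gs=grads(T),grads(S)
h0=atz("top",(326,220),64);l0=atz("top",(226,249),13)
print(h0,l0)
H={}
for n,im in(("top",{"top":gt}),("scene",{"scene":gs}),("both",{"top":gt,"scene":gs})):
    H[n]=fit((h0[0],h0[1],-.08),HOP,im);print("hop",n,H[n])
    L=fit((l0[0],l0[1],-.27),LID+LIDG,im);print("lid",n,L)
draw("top",T,H["both"][0],HOP+PIPE,(270,150,390,250),6,"o_ht.png")
draw("scene",S,H["both"][0],HOP+PIPE,(280,210,440,310),5,"o_hs.png")
draw("top",T,L[0],LID+LIDG,(185,205,265,290),7,"o_lt.png")
draw("scene",S,L[0],LID+LIDG,(320,180,420,240),7,"o_ls.png")
E
```

```text
[526.64710526   2.38158875  64.        ] [442.75935384 297.06458864  13.        ]Traceback (most recent call last):
  File "<stdin>", line 8, in <module>
  File "fit.py", line 33, in fit
    r=minimize(lambda v:score((v[0],v[1],v[2]/100),lines,imgs,z0),[q[0],q[1],q[2]*100],method="Nelder-Mead",options=dict(initial_simplex=[[q[0],q[1],q[2]*100],[q[0]+5,q[1],q[2]*100],[q[0],q[1]+5,q[2]*100],[q[0],q[1],q[2]*100+4]],maxiter=120))
    res = _minimize_neldermead(fun, x0, args, callback, bounds=bounds,
                               **options)
    fxe = func(xe)
    fx = function(np.copy(x), *(wrapper_args + args))
  File "fit.py", line 33, in <lambda>
    r=minimize(lambda v:score((v[0],v[1],v[2]/100),lines,imgs,z0),[q[0],q[1],q[2]*100],method="Nelder-Mead",options=dict(initial_simplex=[[q[0],q[1],q[2]*100],[q[0]+5,q[1],q[2]*100],[q[0],q[1]+5,q[2]*100],[q[0],q[1],q[2]*100+4]],maxiter=120))
                        ~~~~~^^^^^^^^^^^^^^^^^^^^^^^^^^^^^^^^^^^^
  File "fit.py", line 21, in score
    A,B=t(a),t(b);w=np.linspace(0.03,.97,40)[:,None];uv=pr(c,A+(B-A)*w)
                                                        ~~^^^^^^^^^^^^^
  File "fit.py", line 15, in pr
    k=viewer.get_calibration(c);Ti=np.linalg.inv(k["T"]);q=Q@Ti[:3,:3].T+Ti[:3,3]
ValueError: time passes only in moves, steps and waits
```

```bash
python3 - <<'E'
import pickle
from cell import viewer,env
pickle.dump({c:viewer.get_calibration(c) for c in("scene","top")},open("cal.pkl","wb"));print(env.state()["t"])
E
sed -i 's/viewer.get_calibration(c)/CAL[c]/; s/^from cell import.*/from cell import env, viewer, ticket, search_frame\nimport pickle\nCAL=pickle.load(open("cal.pkl","rb"))/' h.py; sed -i 's/viewer.get_calibration(c)/CAL[c]/' fit.py
cat > r1.py <<'E'
from fit import *
T=cv2.imread("pics/top0.png");S=cv2.imread("pics/scene0.png")
gt,gs=grads(T),grads(S)
h0=atz("top",(326,220),64);l0=atz("top",(226,249),13)
H={}
for n,im in(("top",{"top":gt}),("scene",{"scene":gs}),("both",{"top":gt,"scene":gs})):
    H[n]=fit((h0[0],h0[1],-.08),HOP,im);print("hop",n,H[n])
    L=fit((l0[0],l0[1],-.27),LID+LIDG,im);print("lid",n,L)
draw("top",T,H["both"][0],HOP+PIPE,(270,150,390,250),6,"o_ht.png")
draw("scene",S,H["both"][0],HOP+PIPE,(280,210,440,310),5,"o_hs.png")
draw("top",T,L[0],LID+LIDG,(185,205,265,290),7,"o_lt.png")
draw("scene",S,L[0],LID+LIDG,(320,180,420,240),7,"o_ls.png")
E
python3 r1.py
```

```text
0.9
hop top (array([ 5.27279069e+02,  9.15680960e+00, -7.54112988e-02]), np.float64(-73742.82636551846))
lid top (array([ 4.39075707e+02,  3.00438489e+02, -2.87508890e-01]), np.float64(-48705.07851414049))
hop scene (array([ 5.41617569e+02,  1.81287863e+00, -7.51335216e-02]), np.float64(-45105.736886262755))
lid scene (array([ 4.40887312e+02,  2.94673686e+02, -2.62799700e-01]), np.float64(-34302.740312316484))
hop both (array([ 5.39785165e+02, -3.05527104e+00, -6.67076789e-02]), np.float64(-105393.95127967645))
lid both (array([ 4.39506538e+02,  2.99349583e+02, -2.81502879e-01]), np.float64(-76049.94154079065))
```

View pics/o_ht.png

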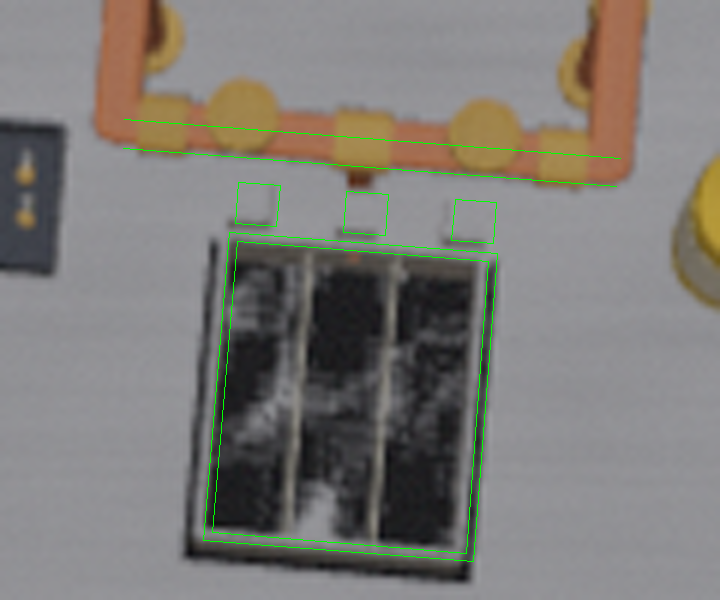

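View pics/o_hs.png

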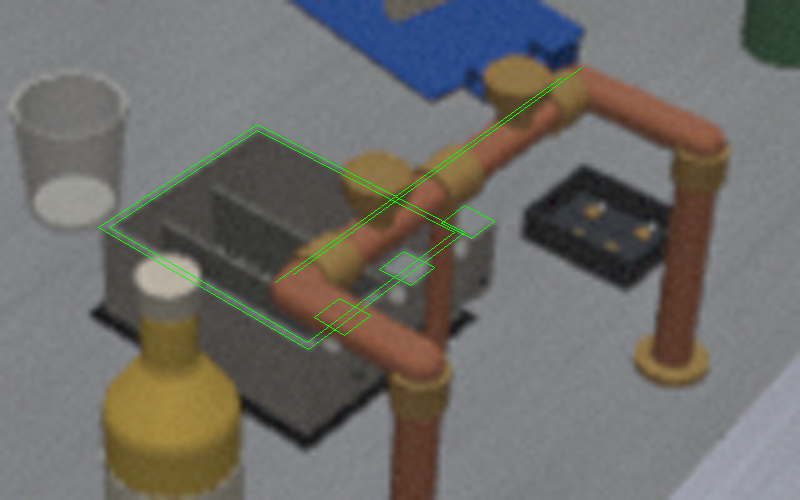

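View pics/o_lt.png

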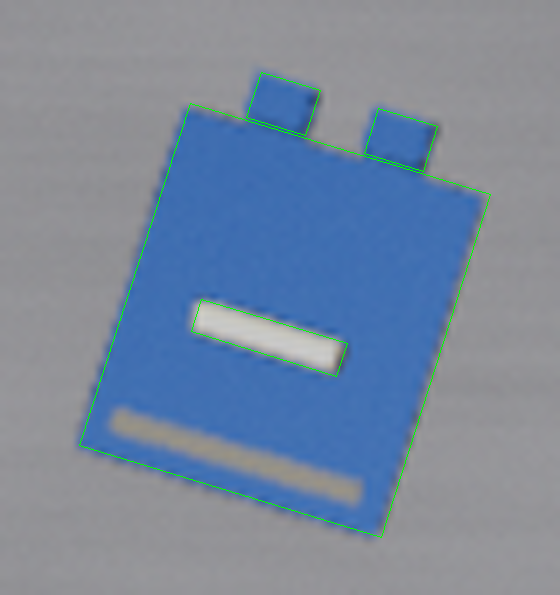

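View pics/o_ls.png

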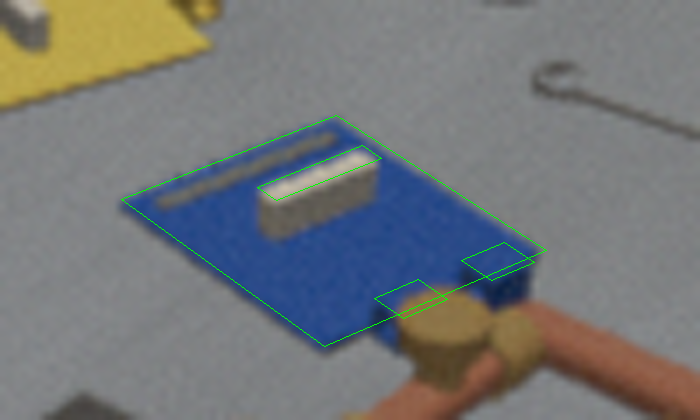

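```bash
cat > r2.py <<'E'
from fit import *
T=cv2.imread("pics/top0.png");S=cv2.imread("pics/scene0.png")
PL=PIPE+[((106,-114,160),(181,-114,160)),((106,114,160),(181,114,160)),((95,-125,149),(181,-125,149)),((95,125,149),(181,125,149))]
draw("top",T,(527.3,9.2,-.0754),HOP+PL,(270,150,390,250),6,"o_ht2.png")
draw("scene",S,(541.6,1.8,-.0751),HOP+PL,(280,210,440,310),5,"o_hs2.png")
E
python3 r2.py
```

```text
(no output)
```

View pics/o_ht2.png

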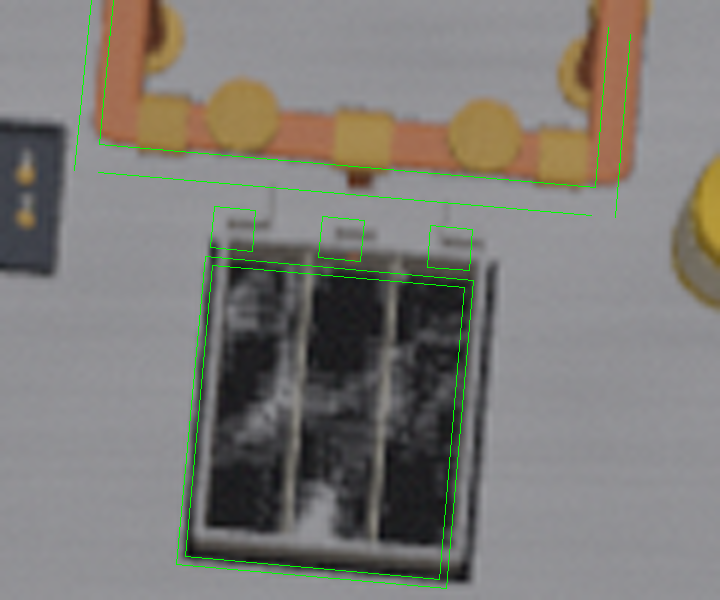

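View pics/o_hs2.png

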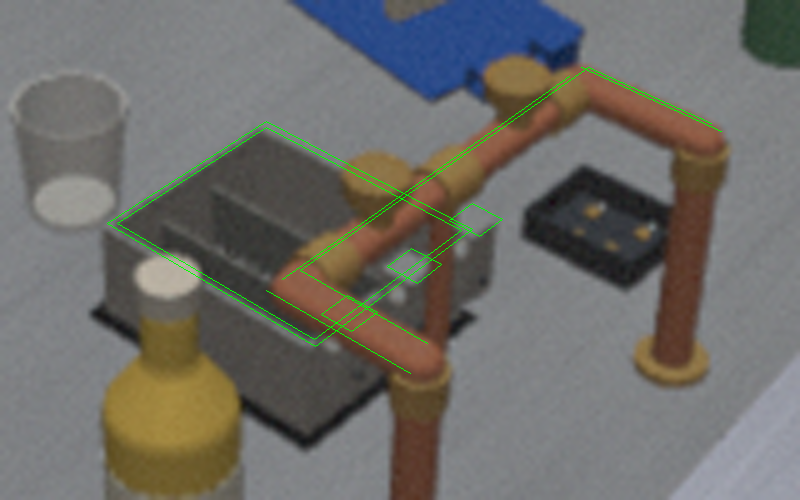

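```bash
python3 - <<'E'
from fit import *
T=cv2.imread("pics/top0.png")
def z(u0,v0,u1,v1,s,name):
    im=T[v0:v1,u0:u1].astype(float);im=np.clip((im-im.min())/(np.percentile(im,99.5)-im.min())*255,0,255).astype(np.uint8)
    im=cv2.resize(im,None,fx=s,fy=s,interpolation=cv2.INTER_CUBIC)
    for u in range(u0,u1,10): cv2.putText(im,str(u),((u-u0)*s,10),0,.35,(0,0,255),1);cv2.line(im,((u-u0)*s+s//2,0),((u-u0)*s+s//2,im.shape[0]),(0,0,255),1) if u%20==0 else 0
    for v in range(v0,v1,10): cv2.putText(im,str(v),(0,(v-v0)*s+s//2),0,.35,(0,0,255),1);cv2.line(im,(0,(v-v0)*s+s//2),(im.shape[1],(v-v0)*s+s//2),(0,0,255),1) if v%20==0 else 0
    cv2.imwrite("pics/"+name,im)
z(295,180,360,252,8,"z1.png")
E
```

```text
(no output)
```

View pics/z1.png

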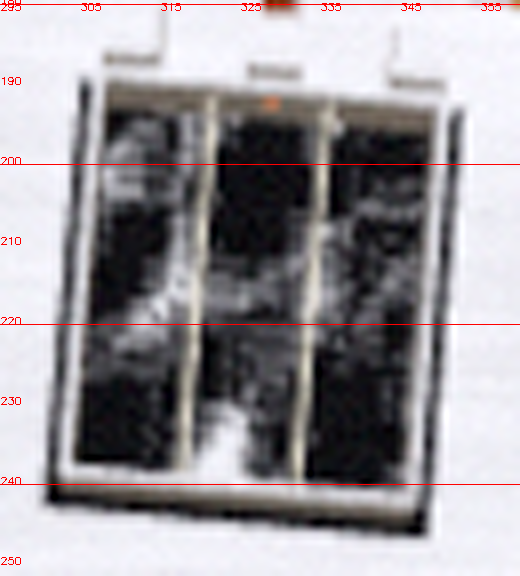

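```bash
cat > r3.py <<'E'
from fit import *
T=cv2.imread("pics/top0.png");S=cv2.imread("pics/scene0.png")
px=[(307.75,189.75),(349.25,192.6),(304,237.75),(345.75,240.5)]
W=np.array([atz("top",p,64)[:2] for p in px]);print(W.round(1));c=W.mean(0);
e=(W[0]+W[1]-W[2]-W[3])/2;f=(W[0]+W[2]-W[1]-W[3])/2
print(c,"len",np.hypot(*e),np.hypot(*f),"yaw",np.arctan2(e[1],e[0]),np.arctan2(-f[0],f[1]))
pose=(c[0],c[1],-.07)
PL=PIPE+[((106,-114,160),(181,-114,160)),((106,114,160),(181,114,160)),((95,-125,149),(181,-125,149)),((95,125,149),(181,125,149))]
draw("top",T,pose,HOP+PL,(270,150,390,250),6,"o_ht3.png")
draw("scene",S,pose,HOP+PL,(280,210,440,310),5,"o_hs3.png")
E
python3 r3.py
```

```text
[[614.4  56.5]
 [607.6 -64. ]
 [474.2  65.1]
 [468.  -55.2]]
[541.07121367   0.59687986] len 140.19825224299547 120.54256891029442 yaw -0.06173055707116654 -0.05419720014387124
```

View pics/o_ht3.png

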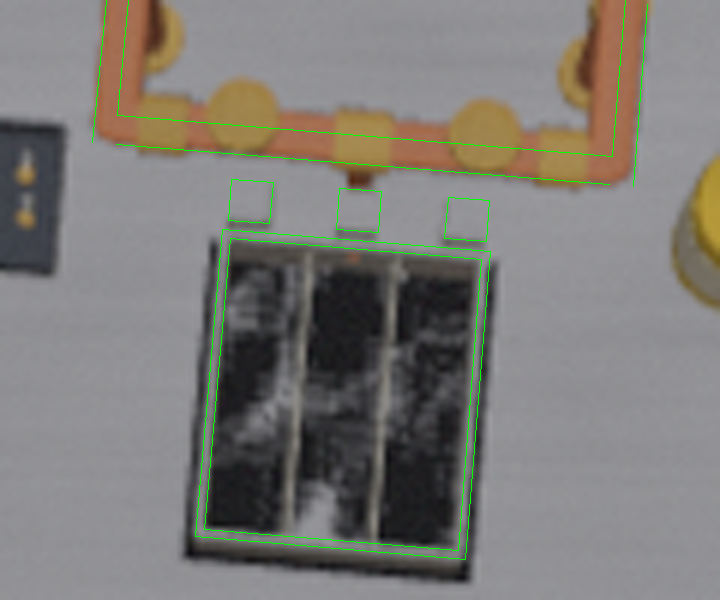

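View pics/o_hs3.png

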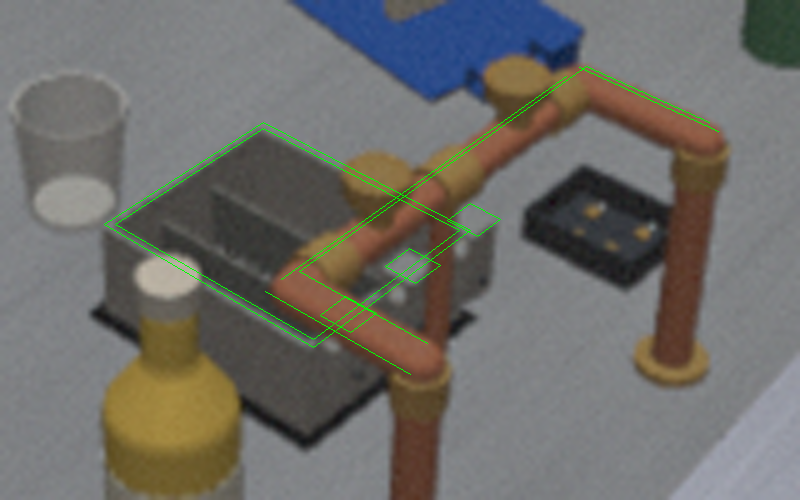

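```bash
python3 -m inch '{"hand":[1,1,1,1,1,1,1,1,1,1,1,1,1,1,1,1,1,1],"delta_pos":[[3.2,-2.2,0],[3.2,-2.2,0],[3.2,-2.2,0],[3.2,-2.2,0],[3.2,-2.2,0],[3.2,-2.2,0],[3.2,-2.2,0],[3.2,-2.2,0],[2.6,-2.9,0],[2.6,-2.9,0],[2.6,-2.9,0],[2.6,-2.9,0],[2.6,-2.9,0],[1.6,-3.7,0],[1.6,-3.7,0],[1.6,-3.7,0],[1.6,-3.7,0],[1.6,-3.7,0]],"turn":[0,0,0,0,0,0,0,0,0,0,0,0,0,0,0,0,0,0]}'
python3 - <<'E'
from cell import env
s=env.state();print(s["t"],s["joints"].round(3),s["eef_pos"].round(1),s["tcp_rot"].round(3))
E
```

```text
t: 2.7
eef_pos: [478.1, 52.9, 292.5]
tcp_rot: [3.141, -0.001, 0.357]
ft_force: [1.3, -0.8, 0.0]
opening: 0.999
2.7 [-0.027  0.287  1.901 -0.     0.954  1.187] [478.1  52.9 292.5] [ 3.141e+00 -1.000e-03  3.570e-01]
```

```bash
cat > plan.py <<'E'
import numpy as np
def ax(y): return np.array([[np.cos(y),np.sin(y),0],[np.sin(y),-np.cos(y),0],[0,0,-1.]])
def plan(p,yaw,tgt,ty,n,ntr=None):
    """rows from p,yaw to tgt,ty in n rows; prints tool-frame cm"""
    p=np.array(p,float);tgt=np.array(tgt,float);d=(tgt-p)/n;out=[];tu=[]
    ntr=ntr or n; dt=round(-(ty-yaw)/ntr,3); y=yaw;q=p.copy()
    for i in range(n):
        w=p+d*(i+1)-q; l=np.round(ax(y)@w/10,1 if i<n-1 else 2); out.append(l.tolist()); q=q+ax(y).T@(l*10)
        t=dt if i<ntr else 0; tu.append(t); y-=t
    print(out);print(tu,"end",q.round(1),round(y,3));return q,y
E
python3 -c "
from plan import *
plan((478.1,53,292.5),.357,(430,303,292),1.287,8,7)"
```

```text
[[0.5, -3.1, 0.0], [1.0, -3.1, 0.0], [1.3, -2.9, 0.0], [1.7, -2.7, 0.0], [2.0, -2.4, 0.0], [2.4, -2.1, 0.0], [2.6, -1.8, 0.0], [2.86, -1.48, 0.05]]
[-0.133, -0.133, -0.133, -0.133, -0.133, -0.133, -0.133, 0] end [430. 303. 292.] 1.288
```

```bash
python3 -m inch '{"hand":[1,1,1,1,1,1,1,1,1,1,1,1,1],"delta_pos":[[0.5,-3.1,0],[1,-3.1,0],[1.3,-2.9,0],[1.7,-2.7,0],[2,-2.4,0],[2.4,-2.1,0],[2.6,-1.8,0],[2.9,-1.5,0],[0,0,4],[0,0,4],[0,0,4],[0,0,4],[0,0,0.7]],"turn":[-0.133,-0.133,-0.133,-0.133,-0.133,-0.133,-0.133,0,0,0,0,0,0]}'
cat > look.py <<'E'
import sys
from fit import *
n=sys.argv[1]
for c in ("top","scene"):
    p,d=viewer.read_camera(c);cv2.imwrite(f"pics/{c}{n}.png",p);np.save(f"pics/{c}{n}.npy",d)
s=env.state();print(s["t"],s["joints"].round(3),s["eef_pos"].round(1),s["tcp_rot"].round(4),s["ft_force"].round(1),s["opening"])
E
python3 look.py 1; python3 -c "
from h import *
S=cv2.imread('pics/scene1.png');crop('scene',S,280,90,460,240,'c1.png',4)"
```

```text
t: 4.0
eef_pos: [429.0, 301.1, 121.9]
tcp_rot: [-3.137, 0.004, 1.288]
ft_force: [-0.5, 1.1, 0.0]
opening: 0.999
4.1 [ 0.486  0.592  1.956 -0.     0.596  0.769] [430.1 301.7 124.8] [-3.1402e+00  1.4000e-03  1.2878e+00] [ 0.3 -0.1 -0.1] 0.9979886025658525
```

View pics/c1.png

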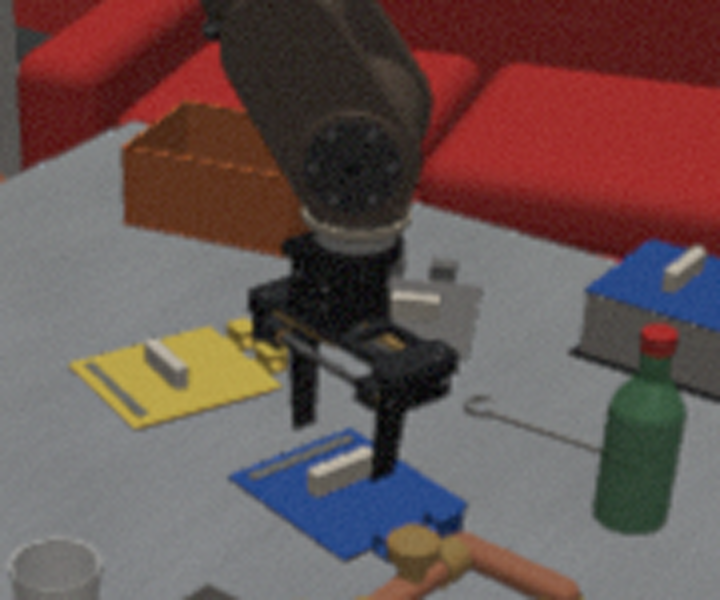

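View pics/top1.png

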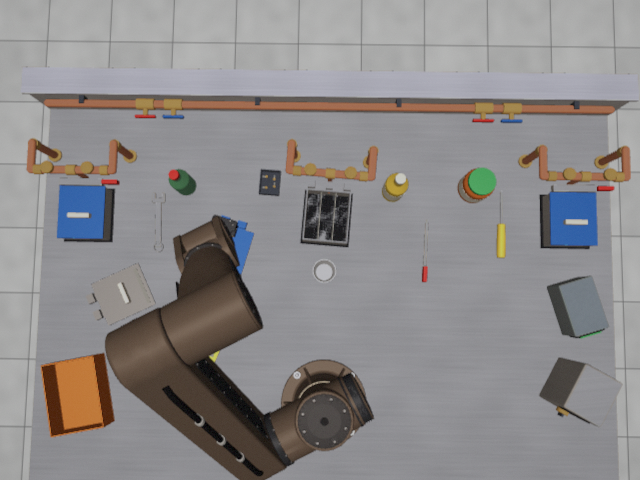

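```bash
python3 -m inch '{"hand":[1,1,0,0,0,0,0,0,0,0,0],"delta_pos":[[0,0.1,1.5],[0,0,1.5],[0,0,0],[0,0,0],[0,0,0],[0,0,0],[0,0,0],[0,0,0],[0,0,0],[0,0,0],[0,0,0]],"turn":[0,0,0,0,0,0,0,0,0,0,0]}'
```

```text
t: 5.2
eef_pos: [431.1, 301.4, 95.2]
tcp_rot: [3.142, 0.0, 1.288]
ft_force: [-0.3, -0.5, -0.9]
opening: 0.3
```

```bash
python3 -m inch '{"hand":[0,0,0,0,0,0,0,0],"delta_pos":[[0,0,0],[0,0,0],[0,0,0],[0,0,0],[0,0,0],[0,0,0],[0,0,-0.3],[0,0,-0.7]],"turn":[0,0,0,0,0,0,0,0]}'
```

```text
t: 6.0
eef_pos: [430.9, 301.3, 105.1]
tcp_rot: [-3.141, 0.001, 1.288]
ft_force: [-0.0, 0.2, -2.2]
opening: 0.144
```

```bash
python3 -c "
from plan import *
q,y=plan((431,301.3,105.1),1.288,(431,301.3,200),1.288,3)
plan(q,y,(500,0,200),1.506,10,4)"
```

```text
[[0.0, 0.0, -3.2], [0.0, 0.0, -3.1], [0.0, 0.0, -3.19]]
[-0.0, -0.0, -0.0] end [431.  301.3 200. ] 1.288
[[-2.7, 1.5, 0.0], [-2.8, 1.4, 0.0], [-2.8, 1.2, 0.0], [-2.9, 1.0, 0.0], [-3.0, 0.9, 0.0], [-3.0, 0.9, 0.0], [-2.9, 0.9, 0.0], [-3.0, 0.9, 0.0], [-2.9, 0.9, 0.0], [-2.99, 0.85, 0.0]]
[-0.054, -0.054, -0.054, -0.054, 0, 0, 0, 0, 0, 0] end [500.   0. 200.] 1.504
```

```bash
python3 -m inch '{"hand":[0,0,0,0,0,0,0,0,0,0,0,0,0,0,0],"delta_pos":[[0,0,-3.2],[0,0,-3.1],[0,0,-3.2],[-2.7,1.5,0],[-2.8,1.4,0],[-2.8,1.2,0],[-2.9,1.0,0],[-3,0.9,0],[-3,0.9,0],[-2.9,0.9,0],[-3,0.9,0],[-2.9,0.9,0],[-3,0.9,0],[0,0,0],[0,0,0]],"turn":[0,0,0,-0.054,-0.054,-0.054,-0.056,0,0,0,0,0,0,0,0]}'; python3 look.py 2;python3 -c "
from h import *
S=cv2.imread('pics/scene2.png');crop('scene',S,260,150,460,300,'c2.png',4)
S=cv2.imread('pics/top2.png');crop('top',S,230,150,430,300,'c2t.png',4)"
```

```text
t: 7.5
eef_pos: [500.8, -0.4, 200.5]
tcp_rot: [3.142, 0.0, 1.504]
ft_force: [-0.0, -0.5, -1.2]
opening: 0.142
7.6 [-0.131  0.442  1.959 -0.     0.74  -0.066] [500.6   0.6 200.4] [-3.1415  0.      1.5061] [-0.2  0.2 -2.3] 0.1467164953128024
```

View pics/c2.png

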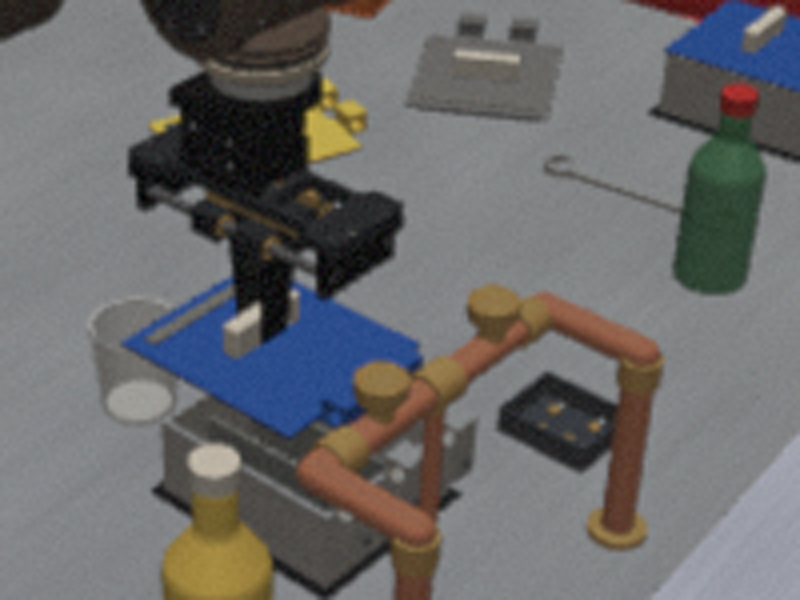

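View pics/c2t.png

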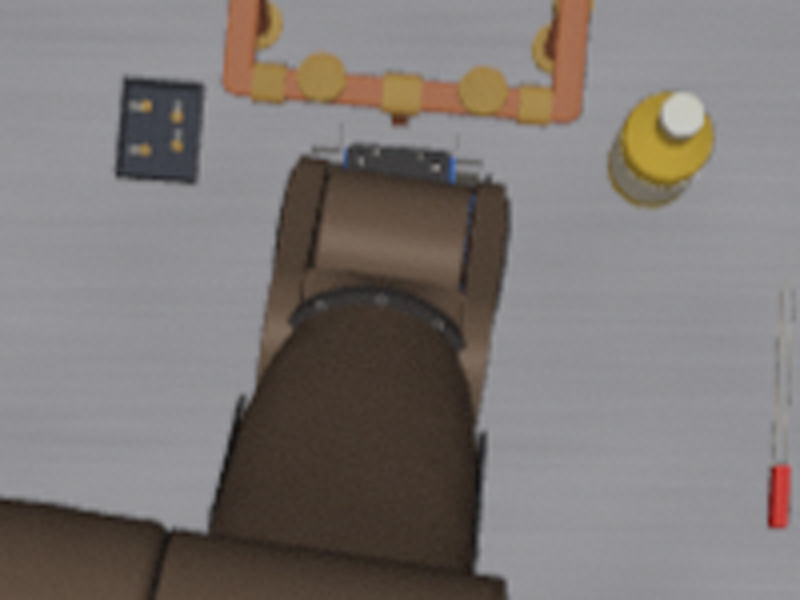

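```bash
cat > r4.py <<'E'
from fit import *
S=cv2.imread("pics/scene2.png");gs=grads(S)
t=tf((500.6,.6,-.065));o=t((10,1.1,0));print(o)
L=rect(-76,76,-67,67,13)
LV=[L[3],L[2],L[0]]+LIDG   # visible
pose=(o[0],o[1],-.065)
for Z in(103,105.4,108): print(Z,fit(pose,L,{"scene":gs},Z,span=(6,6,.05)))
PL=PIPE+[((106,-114,160),(181,-114,160)),((106,114,160),(181,114,160)),((95,-125,149),(181,-125,149)),((95,125,149),(181,125,149))]
draw("scene",S,pose,LID+LIDG,(285,210,375,265),8,"o_l4.png",105.4)
draw("scene",S,(540.5,.8,-.065),HOP+PL,(285,210,435,300),5,"o_h4.png")
E
python3 r4.py
```

```text
[510.6503321    1.04813468   0.        ]
103 (array([ 5.07372278e+02, -2.82539882e+00, -6.91773326e-02]), np.float64(-16961.490570330312))
105.4 (array([ 5.10366843e+02, -5.33853922e+00, -7.51706327e-02]), np.float64(-17187.20164620392))
108 (array([ 5.12790695e+02, -8.27434102e+00, -7.72134712e-02]), np.float64(-17426.494225245977))
```

View pics/o_l4.png

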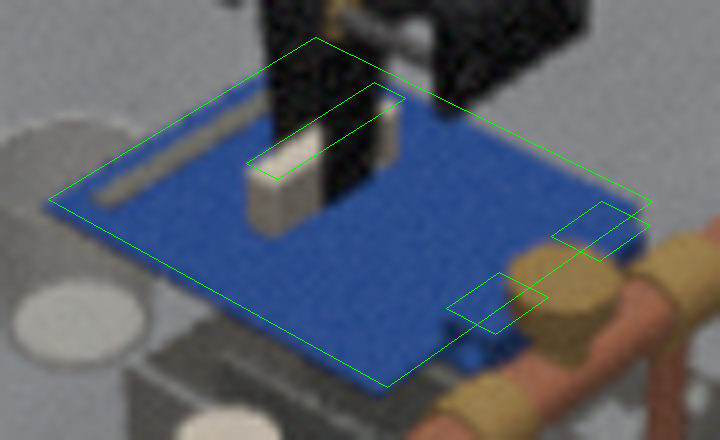

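View pics/o_h4.png

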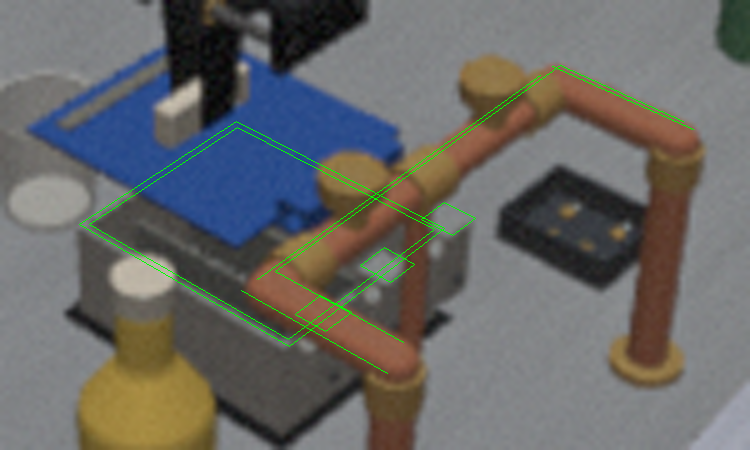

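```bash
cat > r5.py <<'E'
from fit import *
S=cv2.imread("pics/scene0.png").astype(float);S=np.clip(S*1.8,0,255).astype(np.uint8)
draw("scene",S,(540.5,.8,-.065),rect(-71,71,-61,61,64)+rect(-75,75,-65,65,64),(295,225,385,290),8,"o_h5.png")
draw("scene",S,(540.5,.8,-.065),[],(295,225,385,290),8,"o_h5b.png")
E
python3 r5.py
```

```text
(no output)
```

View pics/o_h5.png

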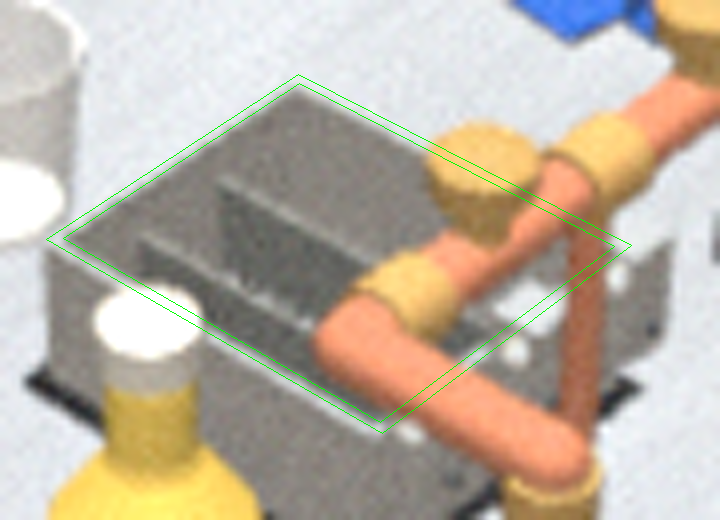

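View pics/o_h5b.png

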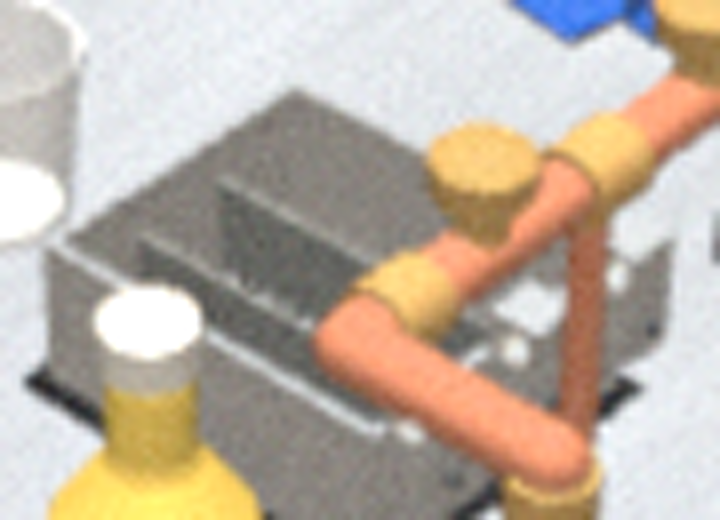

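```bash
cat > r6.py <<'E'
from fit import *
def edge(img,c,A,B,mode,half=4):
    """per-point perpendicular offset (px) of edge/ridge from projected line A-B"""
    w=np.linspace(.08,.92,40)[:,None];uv=pr(c,np.array(A)+(np.array(B)-np.array(A))*w);d=uv[-1]-uv[0];d/=np.hypot(*d);n=np.array([-d[1],d[0]])
    s=np.arange(-half,half+.01,.1);r=[]
    for q in uv:
        pt=q+s[:,None]*n;v=map_coordinates(img,pt.T[::-1],order=1)
        if mode=="ridge": r.append(s[np.argmax(v)])
        else: r.append(s[np.argmax(np.abs(np.gradient(v)))])
    r=np.array(r);x=w[:,0];k=np.ones(40,bool)
    for _ in range(6):
        f=np.polyfit(x[k],r[k],1);e=np.abs(r-np.polyval(f,x));k=e<max(.5,1.5*np.median(e))
    return np.round([np.polyval(f,0),np.polyval(f,1)],2),k.sum(),n.round(2),np.hypot(*(uv[-1]-uv[0]))/.84
if __name__=="__main__":
    S0=cv2.imread("pics/scene0.png").astype(np.float32);S2=cv2.imread("pics/scene2.png").astype(np.float32)
    B=lambda I,s=.8:cv2.GaussianBlur(I,(0,0),s)
    t=tf((540.5,.8,-.065))
    print("hop -y rim",edge(B(S0).mean(2),"scene",t((-73,-63,64)),t((73,-63,64)),"ridge"))
    for i,n in((0,""),):
        print("hop far rim inner -x",edge(B(S0).mean(2),"scene",t((-71,61,64)),t((-71,-61,64)),"edge"))
        print("hop +y outer/inner",edge(B(S0).mean(2),"scene",t((-71,61,64)),t((20,61,64)),"edge"))
    o=tf((500.6,.6,-.065))((10,1.1,0));t=tf((o[0],o[1],-.065),105.4)
    bl=B(S2)[...,0]-B(S2)[...,2]
    print("lid -y edge(bottom z10)",edge(bl,"scene",t((-76,-67,8)),t((76,-67,8)),"edge"))
    print("lid -x edge top",edge(bl,"scene",t((-76,20,13)),t((-76,-67,13)),"edge"))
    print("lid +x edge bottom",edge(bl,"scene",t((76,-67,8)),t((76,-40,8)),"edge"))
E
python3 r6.py
```

```text
hop -y rim (array([1.76, 0.81]), np.int64(25), array([-0.5 ,  0.87]), np.float64(47.14935717700084))
hop far rim inner -x (array([-0.26, -0.06]), np.int64(40), array([-0.55, -0.84]), np.float64(35.33710356435794))
hop +y outer/inner (array([0.52, 1.31]), np.int64(30), array([-0.46,  0.89]), np.float64(27.710003752548175))
lid -y edge(bottom z10) (array([-0.26,  0.36]), np.int64(40), array([-0.49,  0.87]), np.float64(48.43105835965231))
lid -x edge top (array([-3.08, -0.17]), np.int64(28), array([-0.52, -0.86]), np.float64(25.918064431917735))
lid +x edge bottom (array([-0.85, -1.07]), np.int64(40), array([0.58, 0.82]), np.float64(8.568919166879068))
```

```bash
cat > r7.py <<'E'
from r6 import *
S0=cv2.imread("pics/scene0.png").astype(np.float32);T0=cv2.imread("pics/top0.png").astype(np.float32)
B=lambda I,s=.8:cv2.GaussianBlur(I,(0,0),s)
t=tf((439.4,300.,-.284))
for nm,I in(("scene",S0),("top",T0)):
    bl=B(I)[...,0]-B(I)[...,2]
    for z in (8,13):
        print(nm,z,"-y",edge(bl,nm,t((-76,-67,z)),t((76,-67,z)),"edge"))
        print(nm,z,"+y",edge(bl,nm,t((-76,67,z)),t((60,67,z)),"edge"))
        print(nm,z,"-x",edge(bl,nm,t((-76,67,z)),t((-76,-67,z)),"edge"))
        print(nm,z,"+x",edge(bl,nm,t((76,67,z)),t((76,-67,z)),"edge"))
E
python3 r7.py
```

```text
scene 8 -y (array([-0.18, -0.38]), np.int64(38), array([-0.59,  0.81]), np.float64(35.68675045657133))
scene 8 +y (array([-0.19, -0.32]), np.int64(34), array([-0.54,  0.84]), np.float64(31.55999038589956))
scene 8 -x (array([-2.38, -3.22]), np.int64(34), array([-0.36, -0.93]), np.float64(33.01630729584807))
scene 8 +x (array([0.8 , 1.71]), np.int64(26), array([-0.4 , -0.92]), np.float64(34.550877063545116))
scene 13 -y (array([0.86, 0.76]), np.int64(39), array([-0.59,  0.81]), np.float64(35.70760859902652))
scene 13 +y (array([0.85, 0.85]), np.int64(34), array([-0.54,  0.84]), np.float64(31.58436595779221))
scene 13 -x (array([-3.59, -4.1 ]), np.int64(37), array([-0.36, -0.93]), np.float64(33.059367827253546))
scene 13 +x (array([-0.35,  0.74]), np.int64(29), array([-0.39, -0.92]), np.float64(34.595253503221485))
top 8 -y (array([-0.62, -0.79]), np.int64(40), array([0.95, 0.3 ]), np.float64(51.312035254863694))
top 8 +y (array([-0.4 , -0.66]), np.int64(39), array([0.95, 0.31]), np.float64(45.82511950653175))
top 8 -x (array([-3.02, -3.31]), np.int64(30), array([-0.3 ,  0.96]), np.float64(45.027930261558865))
top 8 +x (array([0.6 , 0.29]), np.int64(30), array([-0.29,  0.96]), np.float64(44.69083467857136))
top 13 -y (array([-0.41, -0.57]), np.int64(39), array([0.95, 0.3 ]), np.float64(51.45285432798997))
top 13 +y (array([-0.02, -0.33]), np.int64(38), array([0.95, 0.31]), np.float64(45.95065839248555))
top 13 -x (array([-3.03, -3.35]), np.int64(31), array([-0.3 ,  0.96]), np.float64(45.15133934612016))
top 13 +x (array([0.74, 0.45]), np.int64(30), array([-0.29,  0.96]), np.float64(44.812400951251654))
```

```bash
cat > r8.py <<'E'
from r6 import *
S0=cv2.imread("pics/scene0.png").astype(np.float32);T0=cv2.imread("pics/top0.png").astype(np.float32);S2=cv2.imread("pics/scene2.png").astype(np.float32)
B=lambda I,s=.8:cv2.GaussianBlur(I,(0,0),s)
def jac(nm,t,P,n):  # px per mm along n for dx,dy (object frame)
    f=lambda q:pr(nm,t(q)[None])[0]
    P=np.array(P,float);return [round(float((f(P+e)-f(P))@n),3) for e in((1,0,0),(0,1,0),(0,0,1))]
def rep(lbl,img,nm,t,a,b,half):
    o,k,n,L=edge(img,nm,t(a),t(b),"edge",half);j=jac(nm,t,(np.array(a)+b)/2.,n);print(lbl,nm,o,k,"jac xyz",j)
t=tf((439.4,300.,-.284))
for nm,I in(("top",T0),("scene",S0)):
    bl=B(I)[...,0]-B(I)[...,2]
    rep("lid -y",bl,nm,t,(-76,-67,13),(76,-67,13),3);rep("lid +y",bl,nm,t,(-76,67,13),(70,67,13),3);rep("lid -x",bl,nm,t,(-76,67,13),(-76,-67,13),2)
    rep("lid +x mid",bl,nm,t,(76,11,13),(76,-11,13),3);
    rep("lid +x l",bl,nm,t,(76,41,13),(76,66,13),3)
    rep("lid +x r",bl,nm,t,(76,-41,13),(76,-66,13),3)
t=tf((540.5,.8,-.065))
for nm,I in(("top",T0),("scene",S0)):
    g=B(I).mean(2)
    for l,a,b in(("-y",(-70,-61,64),(70,-61,64)),("+y",(-70,61,64),(70,61,64)),("-x",(-71,-61,64),(-71,61,64)),("+x",(71,-61,64),(71,61,64))): rep("hop "+l,g,nm,t,a,b,3)
o=tf((500.6,.6,-.065))((10,1.1,0));t=tf((o[0],o[1],-.065),105.4)
bl=B(S2)[...,0]-B(S2)[...,2]
rep("held -y",bl,"scene",t,(-76,-67,13),(76,-67,13),3);rep("held -y8",bl,"scene",t,(-76,-67,8),(76,-67,8),3);rep("held -x",bl,"scene",t,(-76,25,13),(-76,-67,13),2)
rep("held +x r",bl,"scene",t,(76,-41,13),(76,-66,13),3)
E
python3 r8.py
```

```text
lid -y top [-0.41 -0.57] 40 jac xyz [0.001, -0.335, -0.046]
lid +y top [-0.11 -0.22] 40 jac xyz [0.0, -0.335, -0.071]
lid -x top [0.38 0.22] 40 jac xyz [-0.343, 0.001, 0.003]
lid +x mid top [0.5  0.98] 40 jac xyz [-0.336, -0.001, -0.025]
lid +x l top [-0.97 -0.64] 34 jac xyz [0.336, 0.001, 0.025]
lid +x r top [0.27 0.85] 40 jac xyz [-0.337, -0.001, -0.025]
lid -y scene [0.86 0.76] 39 jac xyz [-0.001, -0.224, -0.214]
lid +y scene [0.8 0.8] 35 jac xyz [0.0, -0.198, -0.223]
lid -x scene [0.25 0.04] 37 jac xyz [-0.18, 0.0, 0.229]
lid +x mid scene [0.65 1.71] 38 jac xyz [-0.211, 0.001, 0.23]
lid +x l scene [1.49 0.11] 31 jac xyz [0.208, -0.001, -0.226]
lid +x r scene [ 0.04 -0.8 ] 40 jac xyz [-0.215, 0.001, 0.234]
hop -y top [2.92 3.02] 26 jac xyz [-0.002, -0.348, 0.011]
hop +y top [0.11 0.53] 25 jac xyz [0.001, -0.347, -0.013]
hop -x top [0.32 0.48] 22 jac xyz [0.347, -0.0, 0.035]
hop +x top [-0.58 -0.21] 30 jac xyz [0.341, -0.001, 0.062]
hop -y scene [-0.11  0.39] 32 jac xyz [0.001, -0.283, -0.254]
hop +y scene [ 1.08 -0.36] 23 jac xyz [-0.0, -0.246, -0.26]
hop -x scene [0.06 0.26] 40 jac xyz [0.263, -0.0, -0.242]
hop +x scene [0.57 2.23] 29 jac xyz [0.308, -0.001, -0.226]
held -y scene [1.19 1.56] 38 jac xyz [0.0, -0.277, -0.264]
held -y8 scene [-0.26  0.36] 40 jac xyz [-0.002, -0.28, -0.262]
held -x scene [ 0.11 -0.1 ] 29 jac xyz [-0.253, 0.0, 0.264]
held +x r scene [-0.38 -0.23] 40 jac xyz [-0.306, 0.001, 0.253]
```

```bash
python3 -c "
from plan import *
plan((500.8,0,200.4),1.506,(530.5,.8,177),1.506,3)"
```

```text
[[0.1, 1.0, 0.8], [0.1, 1.0, 0.8], [0.07, 0.96, 0.74]]
[-0.0, -0.0, -0.0] end [530.5   0.8 177. ] 1.506
```

```bash
python3 -m inch '{"hand":[0,0,0,0,0],"delta_pos":[[0.1,1,0],[0.1,1,0.8],[0.1,1,0.8],[0,0,0.7],[0,0,0]],"turn":[0,0,0,0,0]}'; python3 look.py 3;python3 -c "
from h import *
S=cv2.imread('pics/scene3.png').astype(float);S=np.clip(S*1.6,0,255).astype(np.uint8);crop('scene',S,300,200,400,275,'c3.png',8)
S=cv2.imread('pics/top3.png');crop('top',S,280,150,380,230,'c3t.png',8)"
```

```text
t: 8.1
eef_pos: [530.7, 1.4, 175.6]
tcp_rot: [-3.139, -0.0, 1.506]
ft_force: [-0.4, 0.3, -1.4]
opening: 0.148
8.2 [-0.122  0.513  1.908 -0.     0.723 -0.057] [530.8   1.2 176.8] [-3.1404  0.      1.5059] [-0.3  0.6 -2.6] 0.1453757992798578
```

View pics/c3.png

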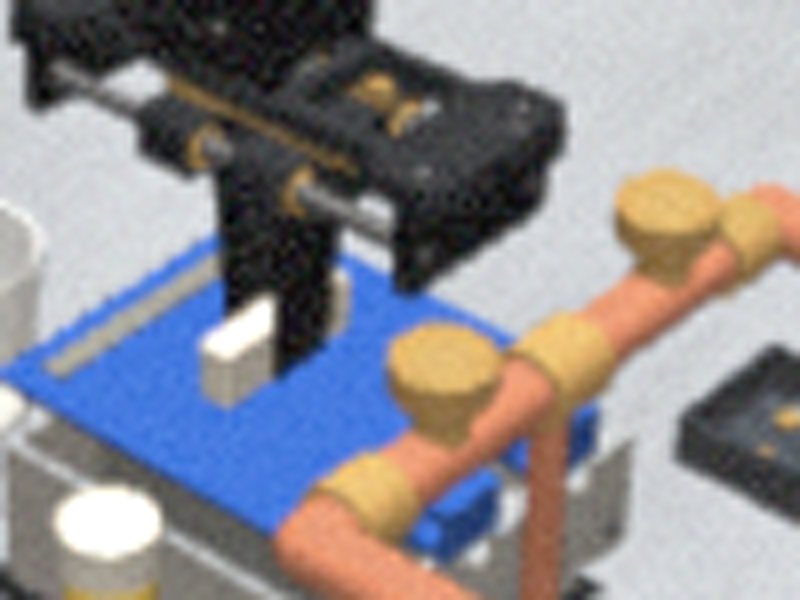

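View pics/c3t.png

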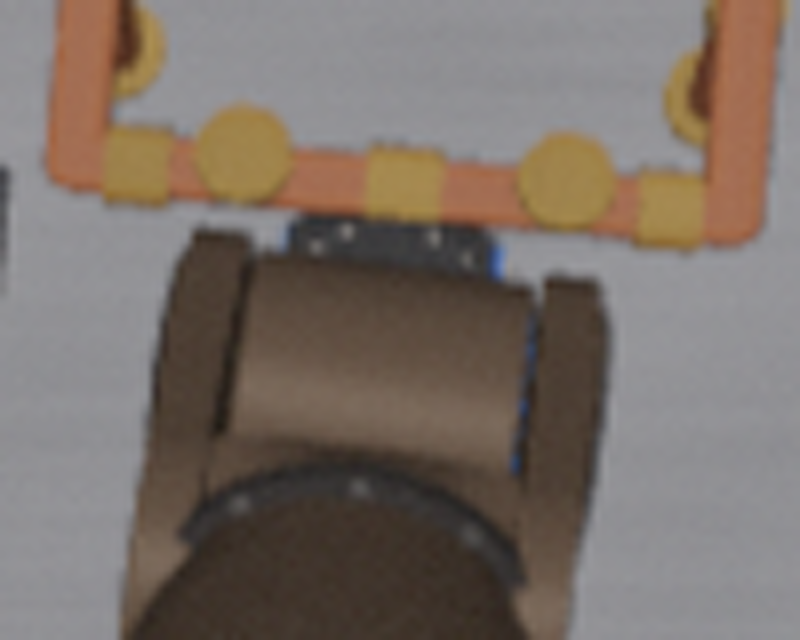

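```bash
cat > r9.py <<'E'
from r6 import *
import cv2
S0=cv2.imread("pics/scene0.png");S3=cv2.imread("pics/scene3.png")
en=lambda I:np.clip(I.astype(float)*1.7,0,255).astype(np.uint8)
o=tf((530.8,1.2,-.065))((10,0,0))
L=[((-76,-67,8),(76,-67,8)),((-76,-67,13),(76,-67,13))]+rect(76,96,-39,-13,28)+rect(76,96,-39,-13,8)+rect(76,96,39,13,28)+rect(76,96,39,13,8)
draw("scene",en(S3),(o[0],o[1],-.065),L,(300,225,390,290),8,"o_l9.png",81.8)
draw("scene",en(S0),(540.5,.8,-.065),rect(-73,73,-63,63,64)+rect(96,96,-62,-42,84)+sum([rect(76,96,y-10,y+10,84)+rect(76,96,y-10,y+10,64) for y in(-52,0,52)],[]),(300,225,390,290),8,"o_h9.png")
E
python3 r9.py
```

```text
(no output)
```

View pics/o_l9.png

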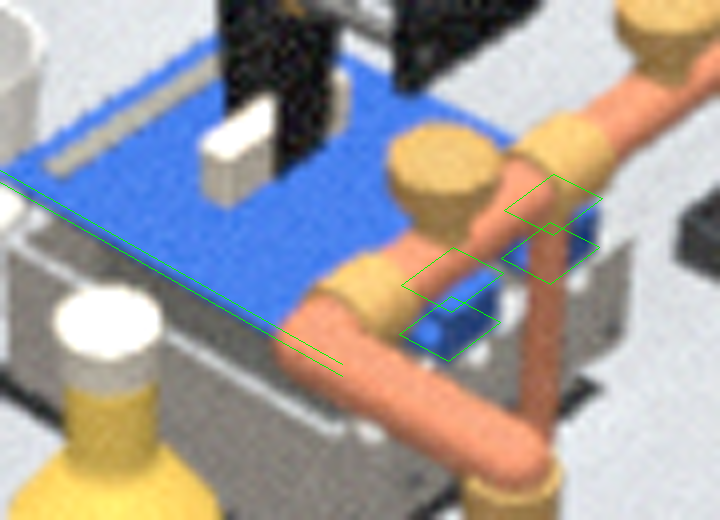

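View pics/o_h9.png

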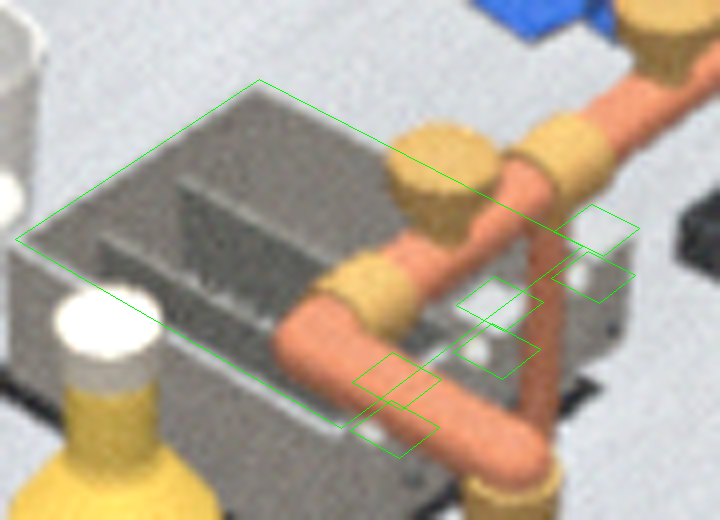

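```bash
python3 -c "
from h import *
S=cv2.imread('pics/scene0.png').astype(float);S=np.clip(S*1.3,0,255).astype(np.uint8);crop('scene',S,335,240,385,285,'c4.png',14)
S=cv2.imread('pics/scene3.png').astype(float);S=np.clip(S*1.3,0,255).astype(np.uint8);crop('scene',S,335,240,385,285,'c4b.png',14)"
```

```text
(no output)
```

View pics/c4.png

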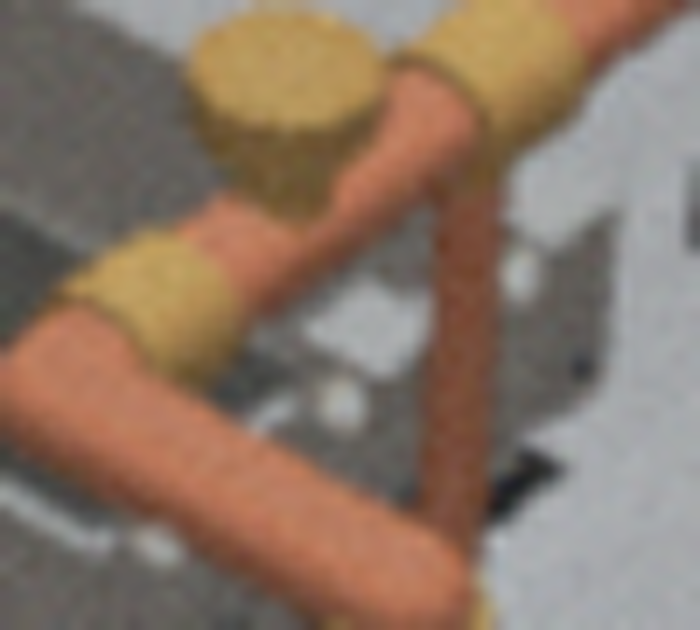

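View pics/c4b.png

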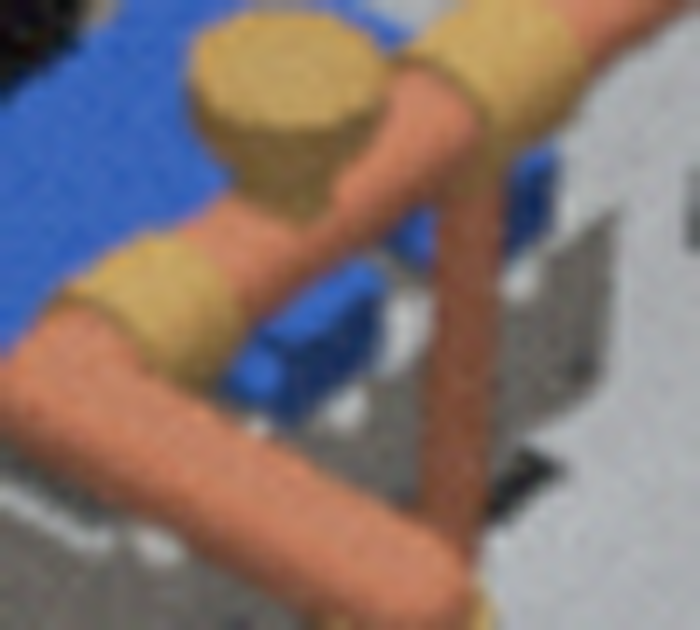

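```bash
python3 - <<'E'
from r6 import *
t=tf((540.5,.8,-.065))
for q,ob in(((86,-62,74),(345.2,278.4)),((86,-10,74),(359.1,268.4)),((86,42,74),(371.6,258.9))):
    p=pr("scene",t(q)[None])[0];print(p.round(1),(np.array(ob)-p).round(2))
o=tf((530.8,1.2,-.065))((10,0,0));t=tf((o[0],o[1],-.065),81.8)
p=pr("scene",t((86,-39,18))[None])[0];print("knuckle",p.round(1),(np.array((352.9,266.1))-p).round(2))
E
```

```text
[346.4 277. ] [-1.22  1.38]
[359.3 267.2] [-0.23  1.19]
[371.6 257.9] [0. 1.]
knuckle [352.6 264.9] [0.33 1.23]
```

```bash
python3 -m inch '{"hand":[0,0,0,0],"delta_pos":[[0,0,0.3],[0,0,0.3],[0,0,0.3],[0,0,0.2]],"turn":[0,0,0,0]}'
```

```text
t: 8.6
eef_pos: [531.0, 1.1, 166.0]
tcp_rot: [-3.142, 0.0, 1.506]
ft_force: [0.6, -0.3, -2.0]
opening: 0.144
```

```bash
python3 -m inch '{"hand":[0,0,0,0],"delta_pos":[[0,0,0.3],[0,0,0.3],[0,0,0.3],[0,0,0.1]],"turn":[0,0,0,0]}'; python3 -m inch '{"hand":[0,0,0],"delta_pos":[[0,0,0.2],[0,0,0.1],[0,0,0]],"turn":[0,0,0]}'
```

```text
t: 9.0
eef_pos: [531.0, 1.1, 155.8]
tcp_rot: [-3.141, 0.0, 1.506]
ft_force: [-0.3, -0.3, -1.7]
opening: 0.146
t: 9.3
eef_pos: [531.1, 1.2, 153.1]
tcp_rot: [-3.141, 0.0, 1.506]
ft_force: [-0.4, 0.1, -1.8]
opening: 0.145
```

```bash
python3 -m inch '{"hand":[0,0,0],"delta_pos":[[0,0,0.1],[0,0,0.1],[0,0,0]],"turn":[0,0,0]}'; python3 look.py 4; python3 -c "
from h import *
S=cv2.imread('pics/scene4.png').astype(float);S=np.clip(S*1.3,0,255).astype(np.uint8);crop('scene',S,300,215,390,285,'c5.png',9)"
```

```text
t: 9.6
eef_pos: [531.1, 1.1, 151.2]
tcp_rot: [3.141, 0.0, 1.506]
ft_force: [0.5, 0.2, -1.4]
opening: 0.147
9.7 [-0.122  0.553  1.926 -0.     0.662 -0.057] [531.1   1.1 151.2] [-3.1416e+00  1.0000e-04  1.5058e+00] [-1.1  0.1 -2.2] 0.1443027789376931
```

View pics/c5.png

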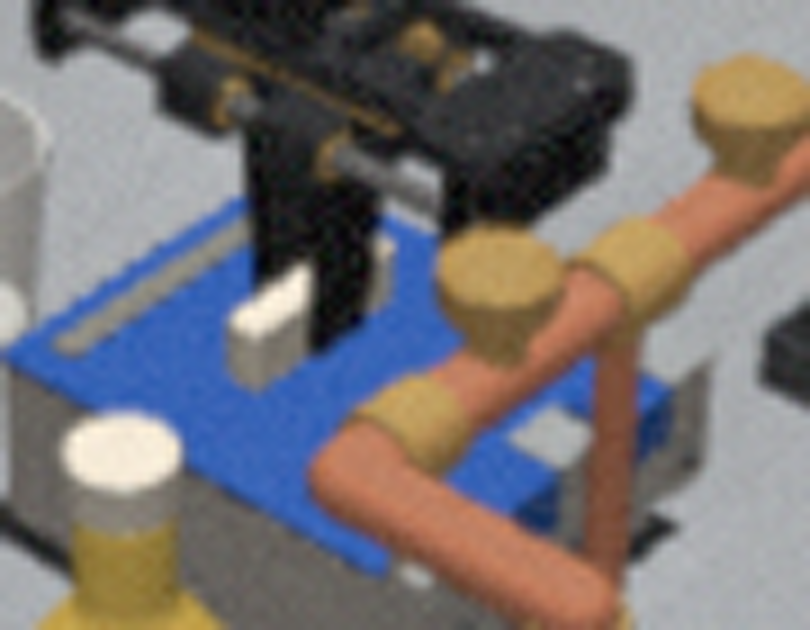

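```bash
python3 -m inch '{"hand":[0,0],"delta_pos":[[0,0,0.1],[0,0,0]],"turn":[0,0]}';python3 -m inch '{"hand":[0,0],"delta_pos":[[0,0,0.1],[0,0,0]],"turn":[0,0]}'
```

```text
t: 9.9
eef_pos: [531.1, 1.1, 151.1]
tcp_rot: [3.141, 0.0, 1.506]
ft_force: [-3.6, 0.7, 11.0]
opening: 0.149
t: 10.1
eef_pos: [531.0, 1.2, 151.1]
tcp_rot: [3.14, 0.0, 1.506]
ft_force: [-7.7, 0.4, 23.4]
opening: 0.144
```

```bash
python3 -m inch '{"hand":[0,0.5,1,1,1,1,1,1,1,1],"delta_pos":[[0,0,-0.2],[0,0,0],[0,0,0],[0,0,0],[0,0,0],[0,0,-1],[0,0,-2],[0,0,-3],[0,0,-3],[0,0,-3]],"turn":[0,0,0,0,0,0,0,0,0,0]}'
cat > r10.py <<'E'
from h import *
for c in("top","scene"):
    p=cv2.imread(f"pics/{c}0.png").astype(int)
    m=(p[...,2]-np.maximum(p[...,0],p[...,1])>60)
    box=(400,255,450,290) if c=="top" else (195,285,250,330)
    k=np.zeros_like(m);k[box[1]:box[3],box[0]:box[2]]=1;m&=k
    pts=np.argwhere(m)[:,::-1].astype(np.float32);print(c,cv2.minAreaRect(pts),pts.mean(0),len(pts))
T=cv2.imread("pics/top0.png");T=np.clip(T.astype(float)*1.2,0,255).astype(np.uint8);crop("top",T,405,215,445,285,"p1.png",8)
E
python3 r10.py
```

```text
t: 11.1
eef_pos: [530.9, 1.2, 273.1]
tcp_rot: [3.141, 0.0, 1.506]
ft_force: [0.1, -0.4, 0.0]
opening: 0.846
top ((424.4999694824219, 273.5), (4.638124942779541, 15.23955249786377), 6.340190887451172) [424.52 273.6 ] 75
scene ((216.50001525878906, 300.0000305175781), (14.849242210388184, 6.363961219787598), 45.0) [216.76056 299.8169 ] 71
```

View pics/p1.png

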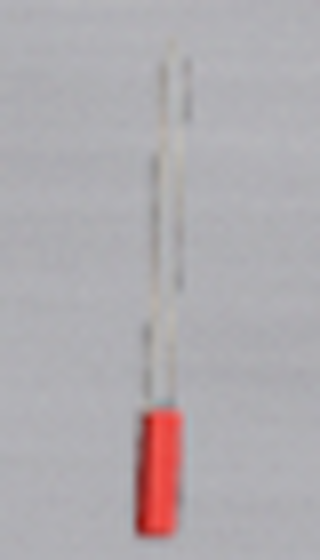

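```bash
python3 - <<'E'
from h import *
g=atz("top",(424.4,273.6),24);a=atz("top",(425.0,265.1),4.5);b=atz("top",(426.25,219.8),4.5)
print(g,a,b,np.arctan2(b[1]-a[1],b[0]-a[0]),np.hypot(*(b-a)[:2]),np.arctan2(b[1]-g[1],b[0]-g[0]),np.hypot(*(b-g)[:2]))
print("scene",atz("scene",(216.7,299.8),14))
print("dish",atz("top",(269,182),22),"soft",atz("top",(393,190),100),"cup",atz("top",(324,271),40), "caps",atz("top",(310,169),191),atz("top",(351,173),191),atz("top",(330,172),165))
E
```

```text
[ 377.88689161 -287.63067634   24.        ] [ 403.96939706 -292.75087694    4.5       ] [ 539.21366731 -296.81775268    4.5       ] -0.03006153669376696 135.30540312134607 -0.056885563313122486 161.5881522013604
scene [ 373.10761654 -289.39090396   14.        ]
dish [643.94584408 173.27871711  22.        ] soft [ 610.33102372 -186.41843005  100.        ] cup [380.48025493   6.0628394   40.        ] caps [648.08316705  48.26418186 191.        ] [638.54298464 -62.50679373 191.        ] [646.0877379   -6.16110399 165.        ]
```

```bash
python3 - <<'E'
from h import *
d=np.load("pics/top0.npy");p=cv2.imread("pics/top0.png").astype(int);P=cloud("top",d)
t=lambda x,y:None
c,s=np.cos(-.065),np.sin(-.065)
Q=P.copy();X=P[...,0]-540.5;Y=P[...,1]-.8
hx=c*X+s*Y;hy=-s*X+c*Y
m=(P[...,2]>110)&(hx>80)&(hx<135)&(abs(hy)<130)
for y0 in range(-130,130,8):
    k=m&(hy>=y0)&(hy<y0+8)
    if k.sum()>3:
        z=P[...,2][k];print(y0+4,k.sum(),"z95",np.percentile(z,[50,80,95]).round(1),"x",np.percentile(hx[k],[3,97]).round(0))
E
```

```text
-126 11 z95 [156.4 160.1 160.8] x [104. 132.]
-118 44 z95 [159.7 162.5 165. ] x [ 96. 134.]
-110 45 z95 [158.3 163.1 166. ] x [ 97. 132.]
-102 33 z95 [159.1 163.9 167.1] x [ 95. 129.]
-94 30 z95 [161.8 166.  167.8] x [ 93. 118.]
-86 28 z95 [160.4 164.5 166.3] x [ 94. 117.]
-78 27 z95 [156.8 160.8 163.7] x [ 95. 116.]
-70 23 z95 [183.3 189.1 191.1] x [ 95. 116.]
-62 36 z95 [190.3 193.7 195.3] x [ 91. 121.]
-54 39 z95 [189.  193.  195.3] x [ 92. 122.]
-46 35 z95 [187.9 191.6 197.1] x [ 93. 119.]
-38 23 z95 [158.1 181.3 187. ] x [ 96. 117.]
-30 23 z95 [158.  161.4 164.3] x [ 97. 116.]
-22 24 z95 [159.8 162.8 164.7] x [ 96. 114.]
-14 29 z95 [159.3 164.4 167.3] x [ 94. 119.]
-6 32 z95 [161.6 164.  167. ] x [ 92. 118.]
2 29 z95 [161.  164.7 169.1] x [ 94. 118.]
10 29 z95 [159.4 164.5 166.8] x [ 95. 117.]
18 21 z95 [159.6 162.  163.1] x [ 96. 115.]
26 23 z95 [156.4 161.3 163.7] x [ 99. 118.]
34 24 z95 [157.9 162.  164.1] x [ 97. 117.]
42 34 z95 [186.3 191.7 193.7] x [ 95. 117.]
50 39 z95 [189.8 191.9 194.2] x [ 91. 122.]
58 34 z95 [192.4 194.7 196.8] x [ 91. 122.]
66 30 z95 [186.4 189.8 192.7] x [ 94. 118.]
74 24 z95 [160.1 162.8 163.7] x [ 97. 116.]
82 27 z95 [158.5 164.4 166.2] x [ 95. 118.]
90 30 z95 [161.1 165.  166.5] x [ 94. 121.]
98 28 z95 [159.7 164.1 166.1] x [ 95. 120.]
106 42 z95 [158.6 161.3 163.7] x [ 97. 133.]
114 39 z95 [159.8 163.5 167.4] x [ 97. 130.]
122 25 z95 [154.3 158.  163.3] x [101. 131.]
```

```bash
python3 -c "
from plan import *
plan((530.9,1.2,271),1.506,(367.5,-288,171),3.097,12,11)"; python3 look.py 5; python3 -c "
from h import *
S=cv2.imread('pics/scene5.png').astype(float);S=np.clip(S*1.3,0,255).astype(np.uint8);crop('scene',S,280,195,400,285,'c6.png',6)"
```

```text
[[-2.5, -1.2, 0.8], [-2.3, -1.6, 0.9], [-2.0, -1.8, 0.8], [-1.8, -2.2, 0.8], [-1.4, -2.3, 0.9], [-1.1, -2.6, 0.8], [-0.7, -2.7, 0.8], [-0.3, -2.7, 0.9], [0.1, -2.8, 0.8], [0.5, -2.7, 0.8], [0.9, -2.6, 0.9], [1.3, -2.47, 0.8]]
[-0.145, -0.145, -0.145, -0.145, -0.145, -0.145, -0.145, -0.145, -0.145, -0.145, -0.145, 0] end [ 367.5 -288.   171. ] 3.101
11.2 [-0.122  0.377  1.81  -0.     0.948 -0.057] [532.    1.1 275.4] [3.1350e+00 5.0000e-04 1.5059e+00] [-0.3  0.9 -0.1] 0.9301546402899118
```

View pics/c6.png

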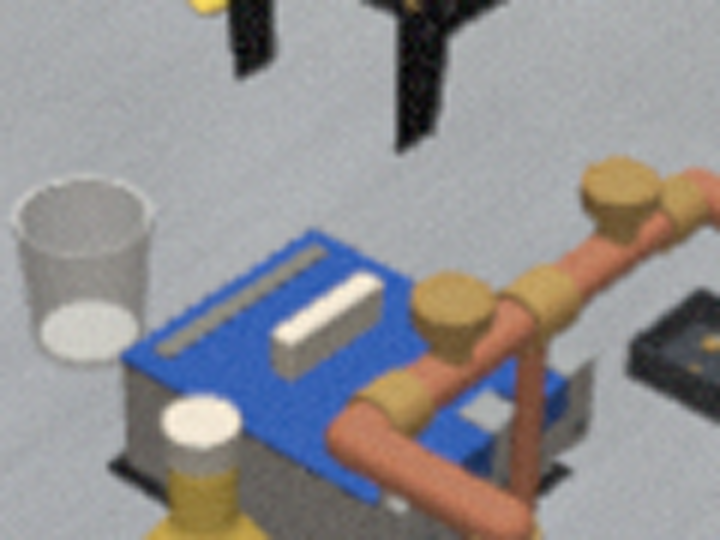

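```bash
python3 -m inch '{"hand":[1,1,1,1,1,1,1,1,1,1,1,1,1,1],"delta_pos":[[-2.5,-1.2,0.8],[-2.3,-1.6,0.9],[-2,-1.8,0.8],[-1.8,-2.2,0.8],[-1.4,-2.3,0.9],[-1.1,-2.6,0.8],[-0.7,-2.7,0.8],[-0.3,-2.7,0.9],[0.1,-2.8,0.8],[0.5,-2.7,0.8],[0.9,-2.6,0.9],[1.3,-2.5,0.8],[0,0,0],[0,0,0]],"turn":[-0.145,-0.145,-0.145,-0.145,-0.145,-0.145,-0.145,-0.145,-0.145,-0.145,-0.145,0,0,0]}'; python3 look.py 6; python3 -c "
from h import *
S=cv2.imread('pics/scene6.png').astype(float);S=np.clip(S*1.3,0,255).astype(np.uint8);crop('scene',S,160,200,290,350,'c7.png',5)
S=cv2.imread('pics/top6.png').astype(float);S=np.clip(S*1.3,0,255).astype(np.uint8);crop('top',S,360,200,490,320,'c7t.png',5)"
```

```text
t: 12.6
eef_pos: [367.2, -288.4, 171.0]
tcp_rot: [3.141, -0.001, 3.099]
ft_force: [1.2, 0.5, -0.2]
opening: 0.999
12.7 [-0.806  0.453  2.064  0.     0.625 -2.336] [ 367.8 -287.8  171.4] [-3.1416  0.      3.1009] [0.6 0.1 0.7] 1.0030097311098283
```

View pics/c7.png

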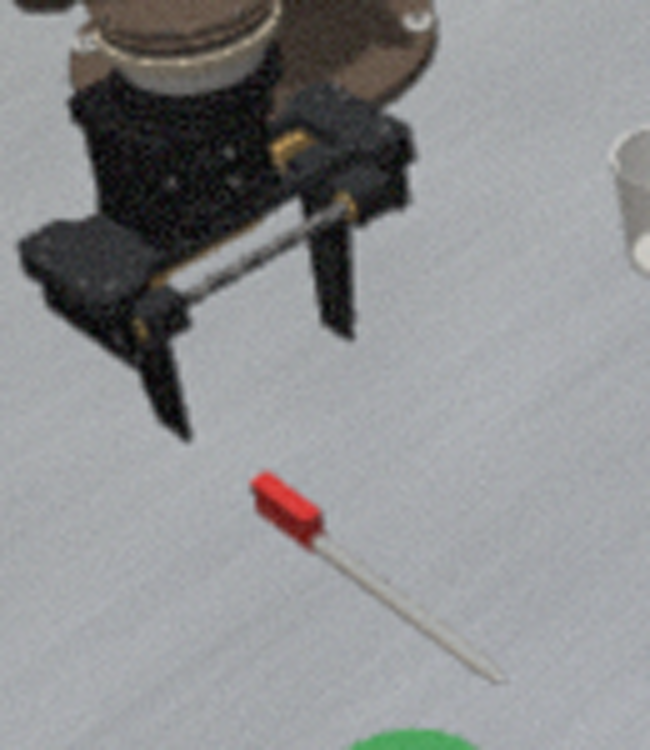

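View pics/c7t.png

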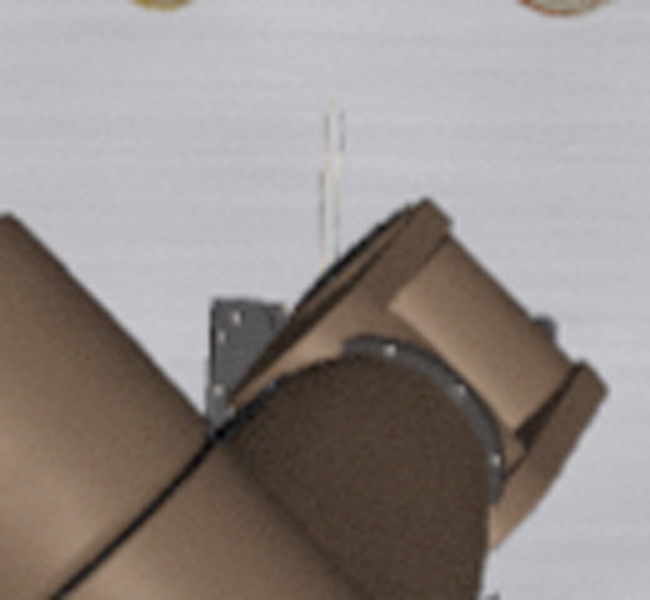

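```bash
python3 -m inch '{"hand":[1,1,1,1,0,0,0,0,0,0,0,0,0,0,0,0,0,0],"delta_pos":[[0,0,3],[0,0,3],[0,0,1.5],[0,0,0.3],[0,0,0],[0,0,0],[0,0,0],[0,0,0],[0,0,0],[0,0,0],[0,0,0],[0,0,0],[0,0,0],[0,0,0],[0,0,0],[0,0,0],[0,0,0],[0,0,0]],"turn":[0,0,0,0,0,0,0,0,0,0,0,0,0,0,0,0,0,0]}'; python3 look.py 7; python3 -c "
from h import *
S=cv2.imread('pics/scene7.png').astype(float);S=np.clip(S*1.3,0,255).astype(np.uint8);crop('scene',S,180,230,280,350,'c8.png',6)"
```

```text
t: 14.5
eef_pos: [367.6, -288.3, 93.2]
tcp_rot: [-3.142, -0.0, 3.101]
ft_force: [-0.3, 0.1, -1.1]
opening: 0.128
14.6 [-0.807  0.603  2.115 -0.     0.423 -2.337] [ 367.6 -288.3   93.2] [-3.1416 -0.      3.1008] [-0.5  0.4 -0.2] 0.12721975666743734
```

View pics/c8.png

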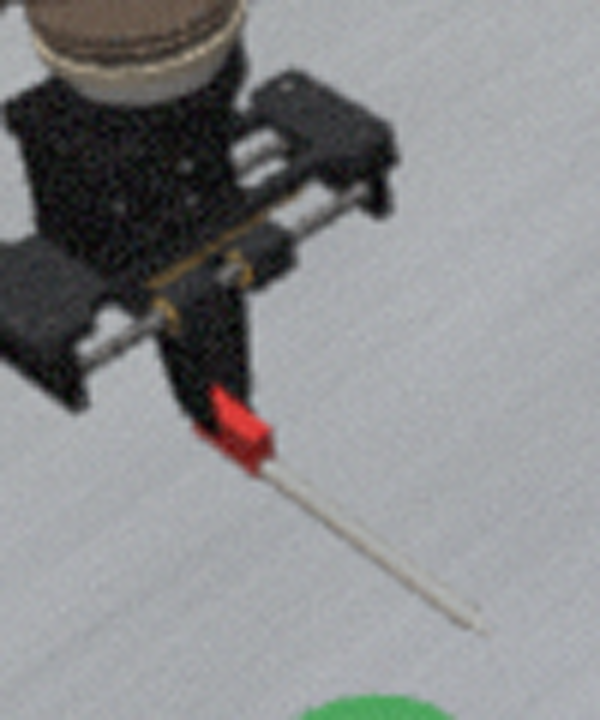

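```bash
python3 -m inch '{"hand":[0,0,0,0,0],"delta_pos":[[0,0,-0.5],[0,0,-2],[0,0,-3],[0,0,-4],[0,0,0]],"turn":[0,0,0,0,0]}'; python3 look.py 8; python3 -c "
from h import *
S=cv2.imread('pics/scene8.png').astype(float);S=np.clip(S*1.3,0,255).astype(np.uint8);crop('scene',S,180,190,280,310,'c9.png',6)"
```

```text
t: 15.1
eef_pos: [368.4, -289.1, 192.2]
tcp_rot: [-3.137, 0.005, 3.101]
ft_force: [0.5, -0.2, -1.1]
opening: 0.122
15.2 [-0.807  0.422  2.049 -0.     0.669 -2.337] [ 367.6 -288.3  188.9] [-3.1402e+00  1.4000e-03  3.1008e+00] [ 0.7 -0.3 -0.4] 0.1255505334942931
```

View pics/c9.png

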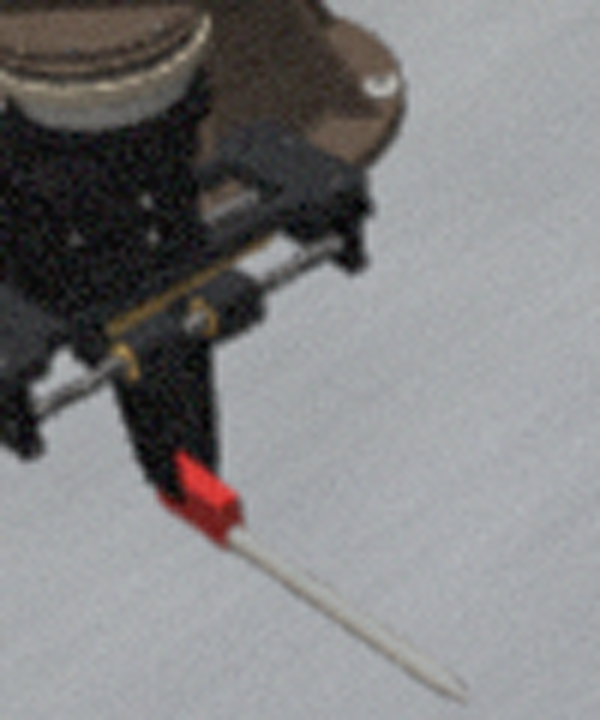

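```bash
python3 - <<'E'
from fit import *
for nm,tc,ob_t,ob_f in(("7",(367.6,-288.3,93.2),(480,628,180,230),(265,468,180,230)),("8",(367.6,-288.3,188.9),(465,697,180,190),(233,534,180,190))):
    y=3.1008-np.pi
    for L,ob in((10+164,ob_t),(10+23,ob_f)):
        p=np.array([tc[0]+L*np.cos(y),tc[1]+L*np.sin(y),tc[2]-88.7]);q=pr("scene",p[None])[0]
        o=np.array([ob[2]+ob[0]/6-.5,ob[3]+ob[1]/6-.5]);print(nm,L,q.round(2),o.round(2),(o-q).round(2))
E
```

```text
7 174 [261.73 334.66] [259.5  334.17] [-2.23 -0.49]
7 33 [224.22 307.22] [223.67 307.5 ] [-0.55  0.28]
8 174 [258.12 305.75] [257.   305.67] [-1.12 -0.09]
8 33 [218.96 278.95] [218.33 278.5 ] [-0.63 -0.45]
```

```bash
python3 -c "
from plan import *
q,y=plan((367.6,-288.3,188.7),3.101,(440,0,250),1.506,12,11)
q,y=plan(q,y,(520,243,250),1.506,7)
plan(q,y,(642.9,243.5,200),1.506,5)"
```

```text
[[-0.5, 2.4, -0.5], [-0.2, 2.5, -0.5], [0.3, 2.5, -0.5], [0.5, 2.4, -0.5], [0.9, 2.3, -0.6], [1.2, 2.1, -0.5], [1.6, 2.0, -0.5], [1.8, 1.7, -0.5], [2.0, 1.4, -0.5], [2.2, 1.1, -0.5], [2.3, 0.8, -0.5], [2.49, 0.48, -0.53]]
[0.145, 0.145, 0.145, 0.145, 0.145, 0.145, 0.145, 0.145, 0.145, 0.145, 0.145, 0] end [440.  -0. 250.] 1.506
[[3.5, 0.9, 0.0], [3.6, 0.9, 0.0], [3.5, 0.9, 0.0], [3.6, 1.0, 0.0], [3.5, 0.9, 0.0], [3.5, 0.9, 0.0], [3.57, 0.91, 0.0]]
[-0.0, -0.0, -0.0, -0.0, -0.0, -0.0, -0.0] end [520. 243. 250.] 1.506
[[0.2, 2.5, 1.0], [0.1, 2.4, 1.0], [0.2, 2.5, 1.0], [0.2, 2.4, 1.0], [0.14, 2.46, 1.0]]
[-0.0, -0.0, -0.0, -0.0, -0.0] end [642.9 243.5 200. ] 1.506
```

```bash
python3 -m inch '{"hand":[0,0,0,0,0,0,0,0,0,0,0,0,0],"delta_pos":[[-0.5,2.4,-0.5],[-0.2,2.5,-0.5],[0.3,2.5,-0.5],[0.5,2.4,-0.5],[0.9,2.3,-0.6],[1.2,2.1,-0.5],[1.6,2,-0.5],[1.8,1.7,-0.5],[2,1.4,-0.5],[2.2,1.1,-0.5],[2.3,0.8,-0.5],[2.5,0.5,-0.5],[0,0,0]],"turn":[0.145,0.145,0.145,0.145,0.145,0.145,0.145,0.145,0.145,0.145,0.145,0,0]}' && python3 -m inch '{"hand":[0,0,0,0,0,0,0,0,0,0,0,0,0,0],"delta_pos":[[3.5,0.9,0],[3.6,0.9,0],[3.5,0.9,0],[3.6,1,0],[3.5,0.9,0],[3.5,0.9,0],[3.6,0.9,0],[0.2,2.5,1],[0.1,2.4,1],[0.2,2.5,1],[0.2,2.4,1],[0.1,2.5,1],[0,0,0],[0,0,0]],"turn":[0,0,0,0,0,0,0,0,0,0,0,0,0,0]}'; python3 look.py 9; python3 -c "
from h import *
S=cv2.imread('pics/scene9.png').astype(float);S=np.clip(S*1.3,0,255).astype(np.uint8);crop('scene',S,300,110,480,290,'c10.png',4)
S=cv2.imread('pics/top9.png').astype(float);S=np.clip(S*1.3,0,255).astype(np.uint8);crop('top',S,180,130,360,250,'c10t.png',4)"
```

```text
t: 16.5
eef_pos: [440.4, 1.9, 248.4]
tcp_rot: [-3.14, -0.0, 1.508]
ft_force: [0.6, 0.1, -1.2]
opening: 0.122
t: 17.9
eef_pos: [643.0, 242.5, 197.2]
tcp_rot: [-3.139, 0.001, 1.505]
ft_force: [0.2, -0.1, 0.1]
opening: 0.126
18.0 [ 0.265  0.672  1.484 -0.     0.987  0.33 ] [642.7 243.  198.7] [-3.1404e+00  5.0000e-04  1.5059e+00] [-0.8  0.3 -0.9] 0.12236682920866386
```

View pics/c10.png

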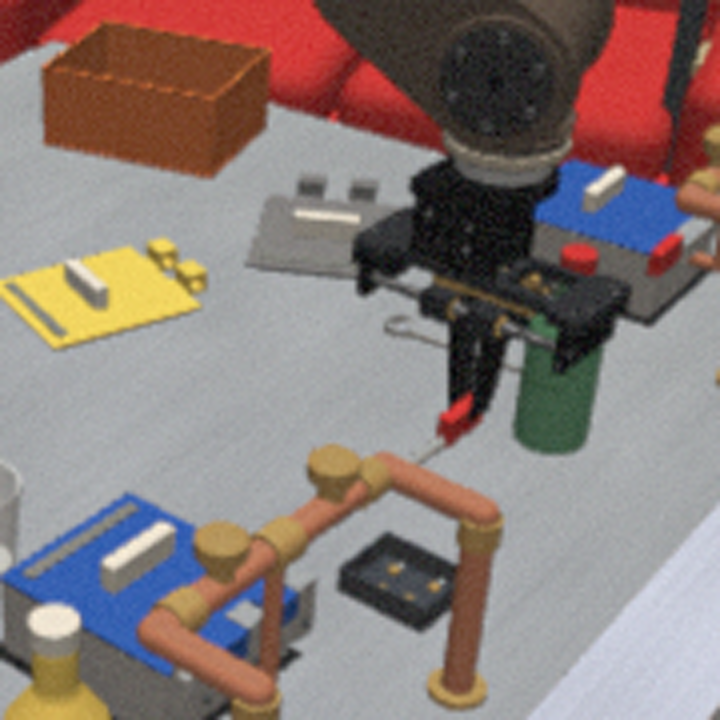

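View pics/c10t.png

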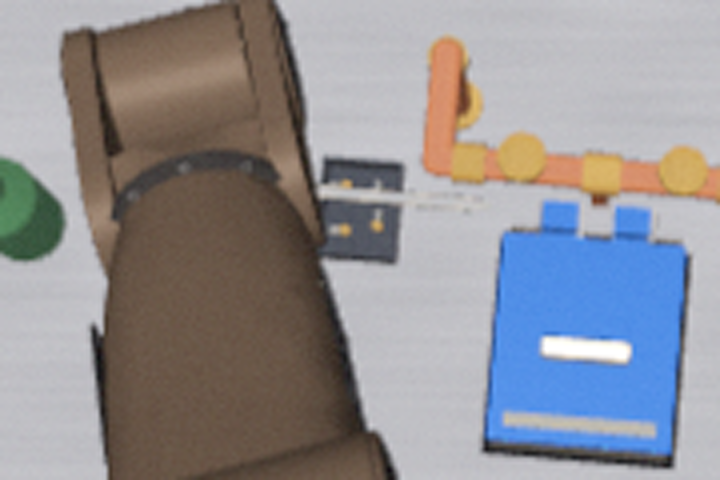

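```bash
python3 -m inch '{"hand":[0,0,0,0,0],"delta_pos":[[0,0,1.2],[0,0,1.2],[0,0,1.2],[0,0,0],[0,0,0]],"turn":[0,0,0,0,0]}'; python3 look.py 10; python3 -c "
from h import *
S=cv2.imread('pics/scene10.png').astype(float);S=np.clip(S*1.3,0,255).astype(np.uint8);crop('scene',S,340,190,440,275,'c11.png',8)
S=cv2.imread('pics/top10.png').astype(float);S=np.clip(S*1.3,0,255).astype(np.uint8);crop('top',S,250,160,350,220,'c11t.png',8)"
```

```text
t: 18.5
eef_pos: [643.4, 243.4, 162.7]
tcp_rot: [-3.141, 0.0, 1.506]
ft_force: [-1.0, 0.1, -1.0]
opening: 0.124
18.6 [ 0.266  0.713  1.508 -0.     0.921  0.331] [643.6 243.4 163.5] [ 3.1410e+00 -1.0000e-04  1.5058e+00] [ 0.4 -0.2 -0.7] 0.12205277810714389
```

View pics/c11.png

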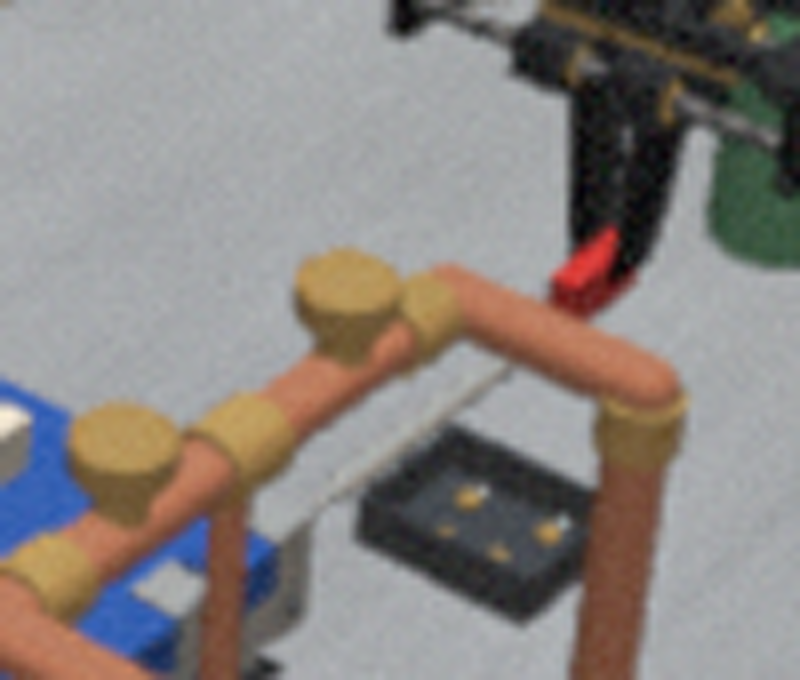

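View pics/c11t.png

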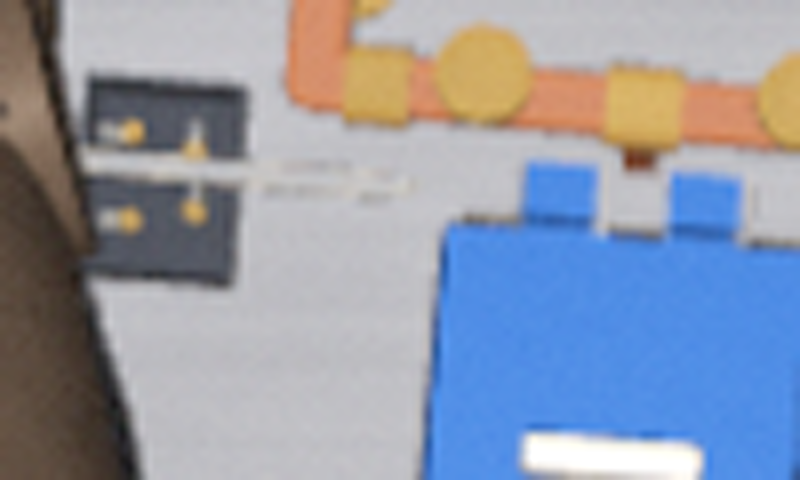

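```bash
python3 - <<'E'
from fit import *
T=cv2.imread("pics/top10.png");S=cv2.imread("pics/scene10.png")
en=lambda I:np.clip(I.astype(float)*1.3,0,255).astype(np.uint8)
tc=np.array((643.5,243.4,163.1));y=1.506-np.pi
f=lambda L,h=0,w=0:tc+np.array([L*np.cos(y)-w*np.sin(y),L*np.sin(y)+w*np.cos(y),-88.7+h])
lines=[(f(33,0,4.5),f(160,0,4.5)),(f(33,0,-4.5),f(160,0,-4.5)),(f(160),f(174))]
hl=[((76,62,64),(76,62,84)),((76,62,84),(96,62,84)),((96,62,84),(96,62,64)),((96,62,64),(76,62,64)),((86,62,74),(86,39,74)),((80,62,74),(92,62,74))]
t=tf((540.5,.8,-.065));hl=[(t(a),t(b)) for a,b in hl]
k=tf((541.1,.45,-.065),56); kl=rect(76,96,13,39,28)+rect(76,96,-39,-13,28); kl=[(k(a),k(b)) for a,b in kl]
draw("top",en(T),(0,0,0),lines+hl+kl,(250,160,350,220),8,"o_t11.png")
draw("scene",en(S),(0,0,0),lines+hl+kl,(340,190,440,275),8,"o_s11.png")
E
```

```text
(no output)
```

View pics/o_t11.png

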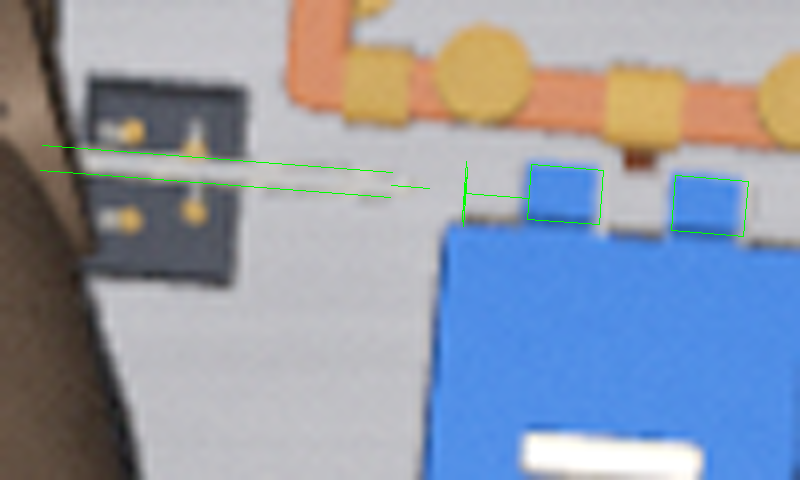

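View pics/o_s11.png

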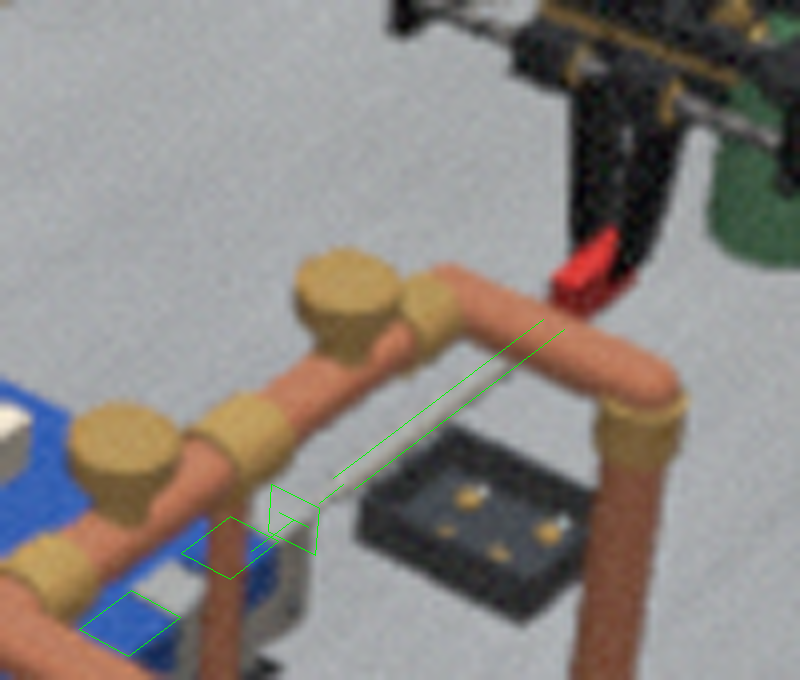

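```bash
python3 -m inch '{"hand":[0,0,0,0,0,0],"delta_pos":[[-0.5,-0.07,0],[-0.5,0,0],[-0.5,0,0],[-0.5,0,0],[-0.5,0,0],[0,0,0]],"turn":[0,0,0,0,0,0]}'; python3 look.py 11; python3 -c "
from h import *
S=cv2.imread('pics/scene11.png').astype(float);S=np.clip(S*1.3,0,255).astype(np.uint8);crop('scene',S,340,190,440,275,'c12.png',8)
S=cv2.imread('pics/top11.png').astype(float);S=np.clip(S*1.3,0,255).astype(np.uint8);crop('top',S,250,160,350,220,'c12t.png',8)"
```

```text
t: 19.2
eef_pos: [641.2, 217.7, 163.3]
tcp_rot: [3.142, 0.0, 1.505]
ft_force: [0.4, 1.4, -0.9]
opening: 0.122
19.3 [ 0.231  0.7    1.538 -0.     0.904  0.296] [641.2 218.3 163.2] [3.1415 0.     1.5055] [-0.5  0.3 -0.4] 0.11923308587060914
```

View pics/c12.png

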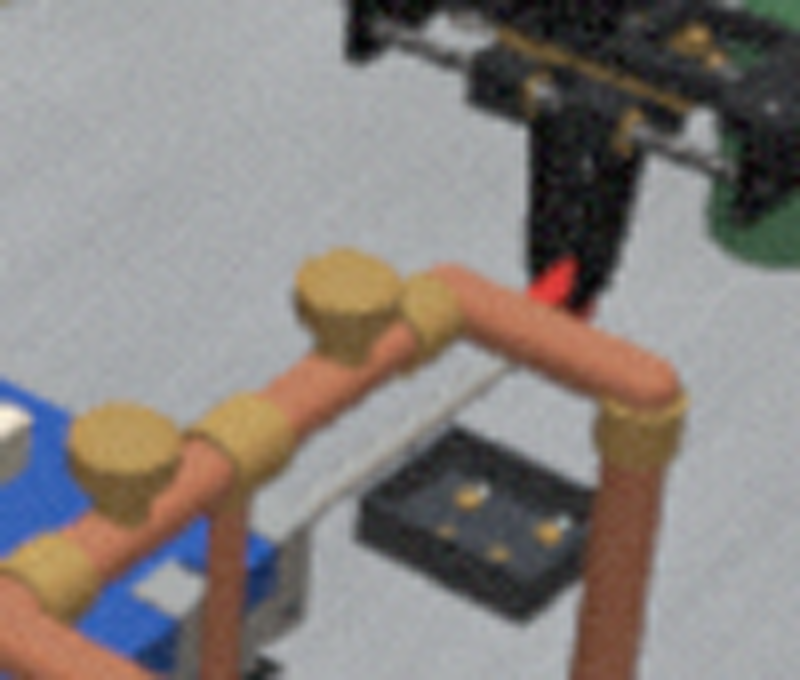

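View pics/c12t.png

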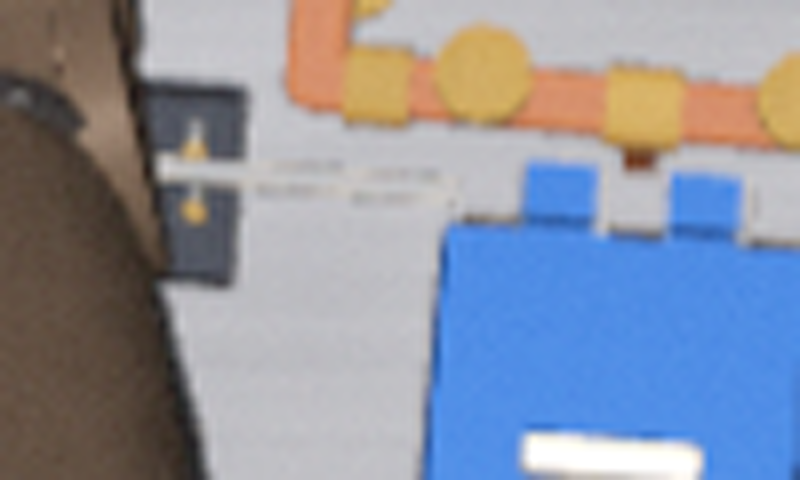

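```bash
python3 -m inch '{"hand":[0,0,0,0,0],"delta_pos":[[-0.4,0,0],[-0.4,0,0],[-0.4,0,0],[-0.4,0,0],[0,0,0]],"turn":[0,0,0,0,0]}'; python3 -m inch '{"hand":[0,0,0,0,0],"delta_pos":[[-0.4,0,0],[-0.4,0,0],[-0.4,0,0],[-0.4,0,0],[0,0,0]],"turn":[0,0,0,0,0]}'
```

```text
t: 19.8
eef_pos: [640.1, 201.9, 163.2]
tcp_rot: [-3.142, 0.0, 1.505]
ft_force: [-0.0, 0.1, -0.8]
opening: 0.124
t: 20.3
eef_pos: [639.1, 185.9, 163.2]
tcp_rot: [3.142, 0.0, 1.505]
ft_force: [0.1, 0.6, -1.4]
opening: 0.123
```

```bash
python3 -m inch '{"hand":[0,0,0,0,0,0],"delta_pos":[[-0.5,0,0],[-0.5,0,0],[-0.5,0,0],[-0.5,0,0],[-0.5,0,0],[0,0,0]],"turn":[0,0,0,0,0,0]}'; python3 look.py 12; python3 -c "
from h import *
S=cv2.imread('pics/scene12.png').astype(float);S=np.clip(S*1.3,0,255).astype(np.uint8);crop('scene',S,320,190,420,275,'c13.png',8)"
```

```text
t: 20.9
eef_pos: [637.5, 160.8, 163.2]
tcp_rot: [-3.142, 0.0, 1.505]
ft_force: [0.1, 0.1, -1.0]
opening: 0.121
21.0 [ 0.148  0.676  1.593 -0.     0.873  0.213] [637.5 161.4 163.2] [3.1415e+00 1.0000e-04 1.5055e+00] [-0.8 -0.3 -1.3] 0.12499862908705862
```

View pics/c13.png

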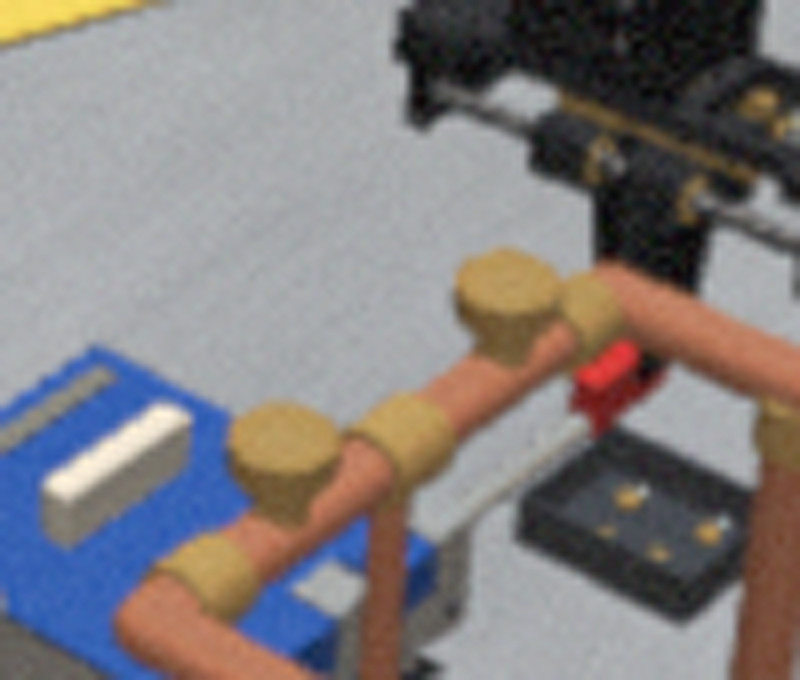

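```bash
python3 -m inch '{"hand":[0,0,0,0],"delta_pos":[[-0.4,0,0],[-0.4,0,0],[-0.4,0,0],[0,0,0]],"turn":[0,0,0,0]}'; python3 -m inch '{"hand":[0,0,0,0],"delta_pos":[[-0.4,0,0],[-0.4,0,0],[-0.4,0,0],[0,0,0]],"turn":[0,0,0,0]}';  python3 look.py 13; python3 -c "
from h import *
S=cv2.imread('pics/scene13.png').astype(float);S=np.clip(S*1.3,0,255).astype(np.uint8);crop('scene',S,320,190,420,275,'c14.png',8)
S=cv2.imread('pics/top13.png').astype(float);S=np.clip(S*1.3,0,255).astype(np.uint8);crop('top',S,230,130,350,220,'c14t.png',6)"
```

```text
t: 21.4
eef_pos: [636.7, 149.0, 163.2]
tcp_rot: [-3.142, 0.0, 1.505]
ft_force: [-0.5, -0.0, -0.5]
opening: 0.122
t: 21.8
eef_pos: [635.9, 137.0, 163.2]
tcp_rot: [3.142, 0.0, 1.505]
ft_force: [0.6, 0.7, -0.4]
opening: 0.122
21.9 [ 0.111  0.667  1.612 -0.     0.862  0.177] [635.9 137.5 163.2] [3.1416e+00 1.0000e-04 1.5056e+00] [-0.6 -0.  -0.9] 0.1231753431791501
```

View pics/c14.png

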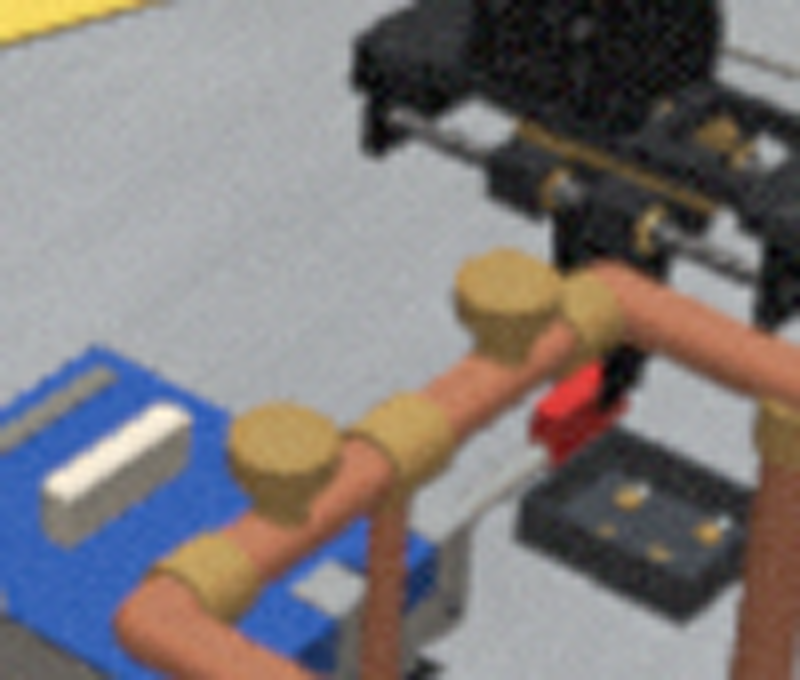

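View pics/c14t.png

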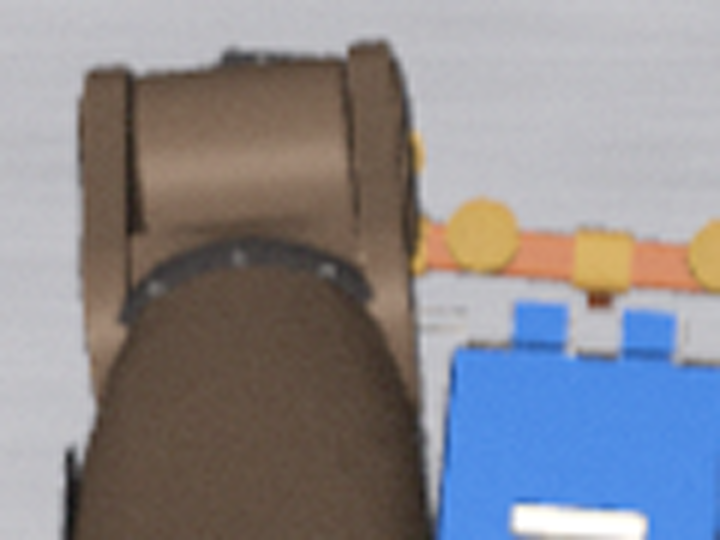

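```bash
python3 -m inch '{"hand":[0.3,0.3,0.3,0.3,0.3],"delta_pos":[[0,0,0],[0,0,0],[0,0,0],[0,0,0],[0,0,0]],"turn":[0,0,0,0,0]}'; python3 look.py 14; python3 -c "
from h import *
S=cv2.imread('pics/scene14.png').astype(float);S=np.clip(S*1.3,0,255).astype(np.uint8);crop('scene',S,320,190,420,275,'c15.png',8)"
```

```text
t: 22.4
eef_pos: [635.9, 137.7, 163.2]
tcp_rot: [3.142, 0.0, 1.506]
ft_force: [-0.3, -0.1, -0.0]
opening: 0.299
22.5 [ 0.112  0.667  1.612 -0.     0.862  0.177] [635.9 137.6 163.2] [3.1415e+00 1.0000e-04 1.5058e+00] [ 0.4 -0.1  0.1] 0.30052991053323147
```

View pics/c15.png

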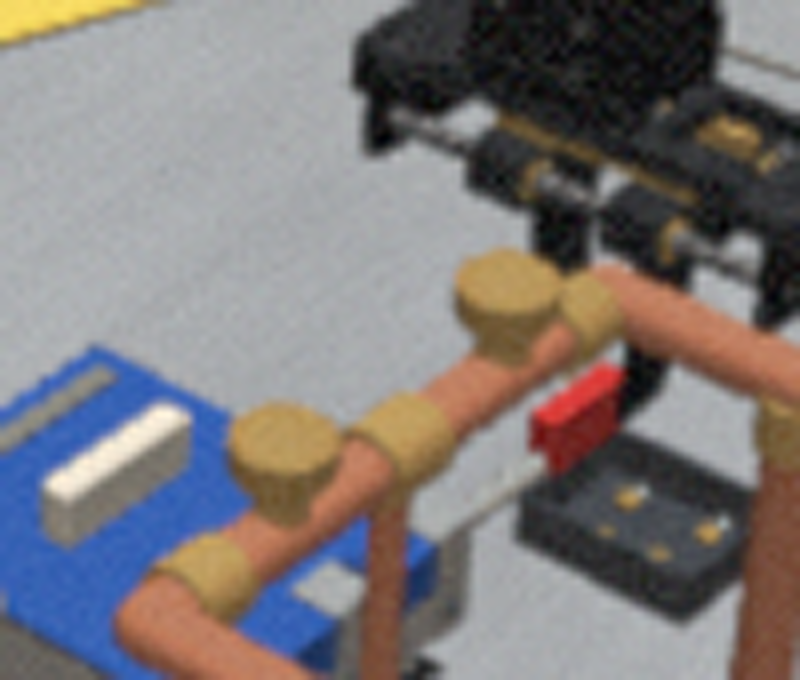

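```bash
python3 -m inch '{"hand":[0.3,0.3,0.3,0.3,0,0,0,0,0,0],"delta_pos":[[1,0,0],[1,0,0],[1,0,0],[0.4,0,0],[0,-0.3,0],[0,-0.3,0],[0,-0.3,0],[0,0,0],[0,0,0],[0,0,0]],"turn":[0,0,0,0,0,0,0,0,0,0]}'; python3 look.py 15; python3 -c "
from h import *
S=cv2.imread('pics/scene15.png').astype(float);S=np.clip(S*1.3,0,255).astype(np.uint8);crop('scene',S,350,170,450,265,'c16.png',8)"
```

```text
t: 23.5
eef_pos: [629.2, 171.9, 163.3]
tcp_rot: [3.141, 0.0, 1.506]
ft_force: [0.3, 0.0, 0.1]
opening: -0.001
23.6 [ 0.166  0.669  1.607 -0.     0.865  0.231] [629.2 172.  163.2] [3.1415e+00 1.0000e-04 1.5056e+00] [-0.1 -0.2  0.2] 0.004442462147768204
```

View pics/c16.png

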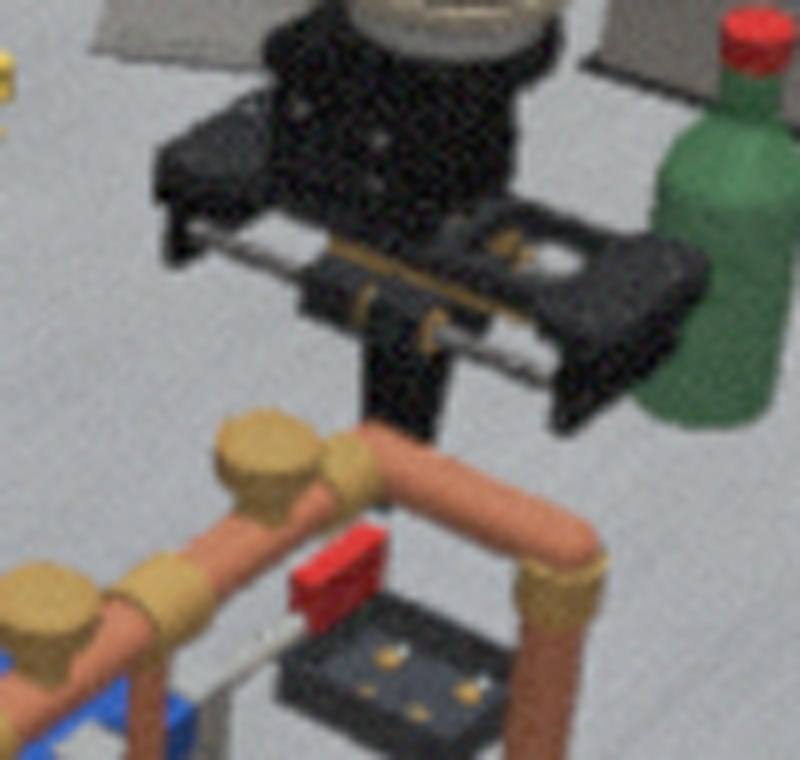

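```bash
python3 -m inch '{"hand":[0,0,0,0,0,0],"delta_pos":[[-0.5,0,0],[-0.5,0,0],[-0.5,0,0],[-0.5,0,0],[-0.5,0,0],[0,0,0]],"turn":[0,0,0,0,0,0]}'; python3 look.py 16; python3 -c "
from h import *
S=cv2.imread('pics/scene16.png').astype(float);S=np.clip(S*1.3,0,255).astype(np.uint8);crop('scene',S,340,180,440,275,'c17.png',8)"
```

```text
t: 24.2
eef_pos: [627.5, 146.4, 163.3]
tcp_rot: [-3.142, 0.0, 1.505]
ft_force: [-0.5, -1.5, -0.1]
opening: 0.004
24.3 [ 0.128  0.66   1.628 -0.     0.853  0.193] [627.5 146.9 163.2] [-3.1415e+00  3.0000e-04  1.5056e+00] [-0.1  1.3  0.1] 0.005652172179846638
```

View pics/c17.png

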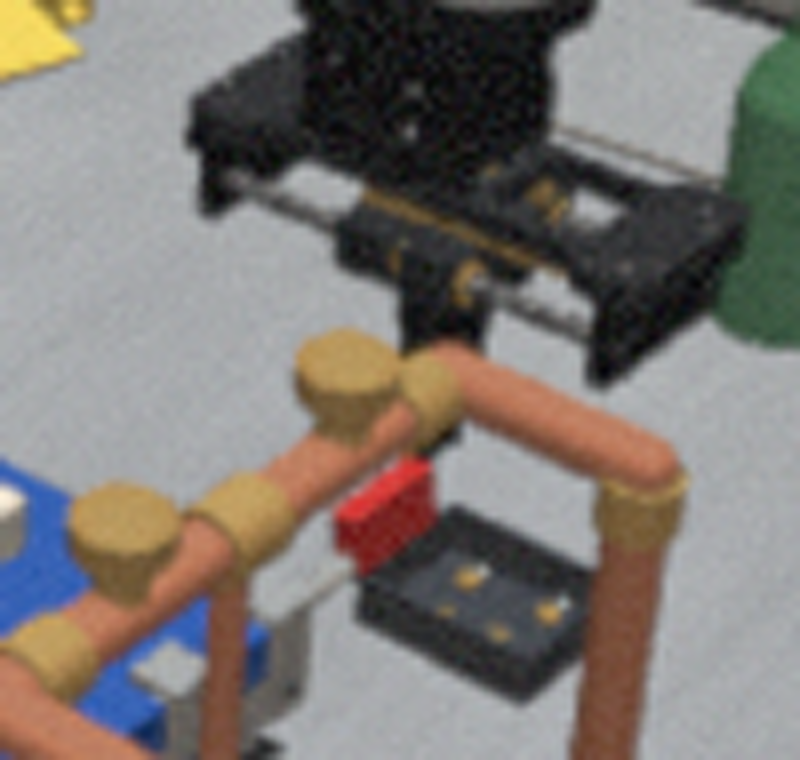

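```bash
python3 -m inch '{"hand":[0,0,0,0],"delta_pos":[[-0.3,0,0],[-0.3,0,-0.12],[-0.4,0,0],[0,0,0]],"turn":[0,0,0,0]}'; python3 look.py 17; python3 -c "
from h import *
S=cv2.imread('pics/scene17.png').astype(float);S=np.clip(S*1.3,0,255).astype(np.uint8);crop('scene',S,340,180,440,275,'c18.png',8)"
```

```text
t: 24.7
eef_pos: [626.8, 136.7, 164.4]
tcp_rot: [3.142, 0.0, 1.505]
ft_force: [0.1, 0.4, -1.2]
opening: 0.002
24.8 [ 0.112  0.655  1.635 -0.     0.851  0.178] [626.8 137.  164.4] [3.1416e+00 1.0000e-04 1.5055e+00] [0.4 0.2 0.8] 0.006667710513942266
```

View pics/c18.png

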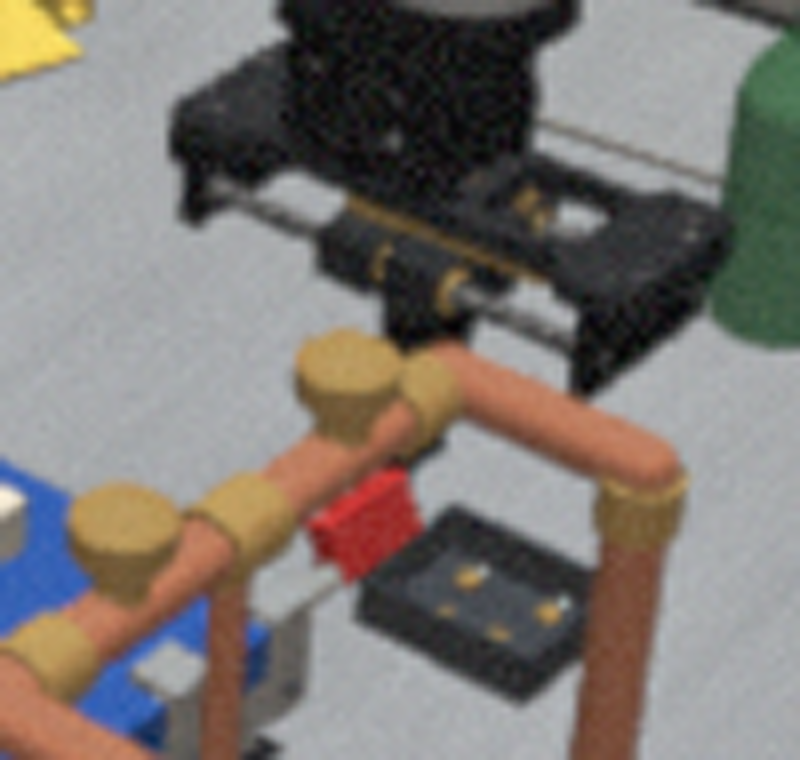

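```bash
python3 -m inch '{"hand":[0,0,0,0],"delta_pos":[[-0.4,0,0],[-0.4,0,0],[-0.2,0,0],[0,0,0]],"turn":[0,0,0,0]}'; python3 look.py 18; python3 -c "
from h import *
S=cv2.imread('pics/scene18.png').astype(float);S=np.clip(S*1.3,0,255).astype(np.uint8);crop('scene',S,340,180,440,275,'c19.png',8)"
```

```text
t: 25.2
eef_pos: [626.2, 126.8, 164.4]
tcp_rot: [-3.142, 0.0, 1.505]
ft_force: [-0.6, -0.1, 0.3]
opening: 0.002
25.3 [ 0.097  0.652  1.642 -0.     0.847  0.162] [626.2 127.1 164.4] [3.1416e+00 1.0000e-04 1.5056e+00] [ 0.1 -0.   0.4] 0.0042508784800056295
```

View pics/c19.png

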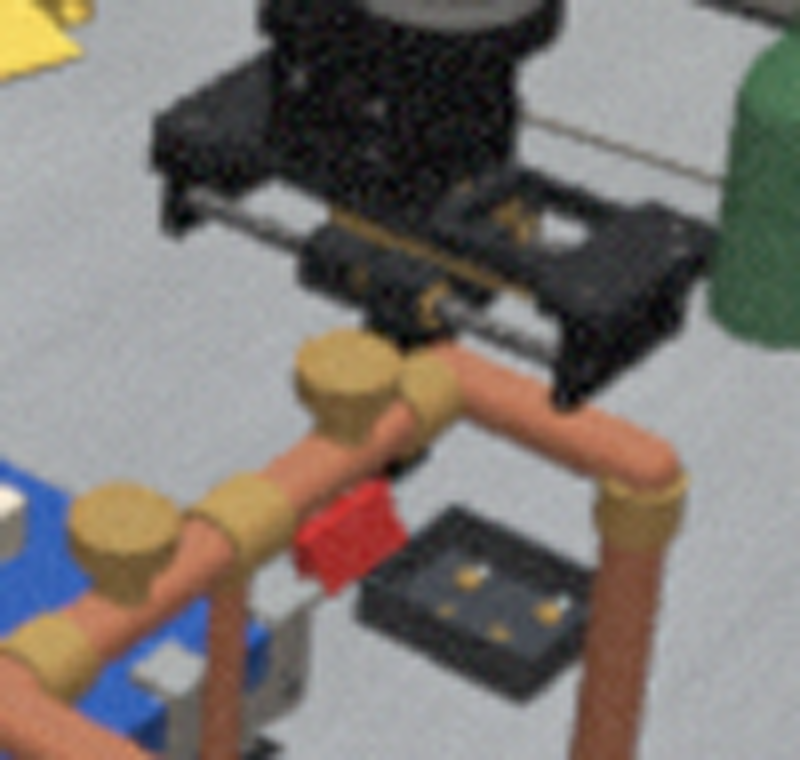

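```bash
python3 -m inch '{"hand":[0,0,0],"delta_pos":[[-0.8,0,0],[-0.5,0,0],[0,0,0]],"turn":[0,0,0]}'; python3 look.py 19; python3 -c "
from h import *
S=cv2.imread('pics/scene19.png').astype(float);S=np.clip(S*1.3,0,255).astype(np.uint8);crop('scene',S,340,180,440,275,'c20.png',8)"
```

```text
t: 25.6
eef_pos: [625.3, 113.4, 164.4]
tcp_rot: [-3.142, 0.0, 1.505]
ft_force: [-0.8, 0.3, 0.1]
opening: 0.006
25.7 [ 0.076  0.648  1.651 -0.     0.842  0.142] [625.4 114.  164.4] [3.1415e+00 1.0000e-04 1.5053e+00] [-0.7  0.5 -0.1] 0.0069876630114844565
```

View pics/c20.png

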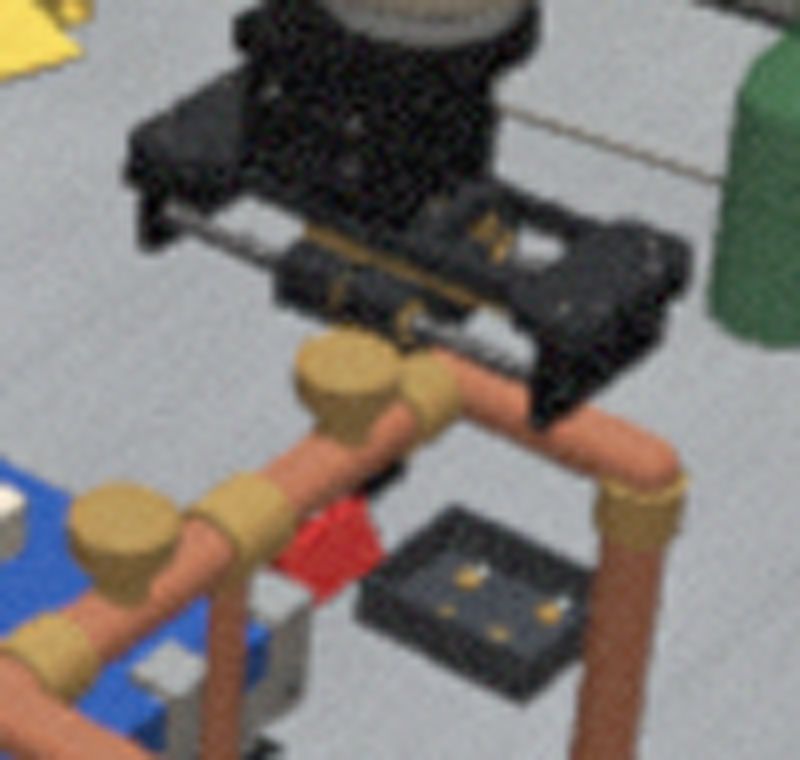

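```bash
python3 -m inch '{"hand":[0,0],"delta_pos":[[-0.15,0,0],[0,0,0]],"turn":[0,0]}';python3 -m inch '{"hand":[0,0],"delta_pos":[[-0.15,0,0],[0,0,0]],"turn":[0,0]}'
```

```text
t: 25.9
eef_pos: [625.3, 112.8, 164.4]
tcp_rot: [3.141, -0.0, 1.506]
ft_force: [0.1, -0.7, -1.1]
opening: 0.005
t: 26.1
eef_pos: [625.2, 112.2, 164.5]
tcp_rot: [3.141, -0.001, 1.506]
ft_force: [0.1, 6.9, -0.6]
opening: 0.008
```

```bash
python3 look.py 20; python3 -c "
from h import *
S=cv2.imread('pics/scene20.png').astype(float);S=np.clip(S*1.3,0,255).astype(np.uint8);crop('scene',S,350,215,400,265,'c21.png',14)"
```

```text
26.2 [0.073 0.647 1.653 0.002 0.841 0.137] [625.2 112.3 164.5] [ 3.1412e+00 -1.3000e-03  1.5059e+00] [ 0.9  6.6 -0.5] -0.0005904018598058312
```

View pics/c21.png

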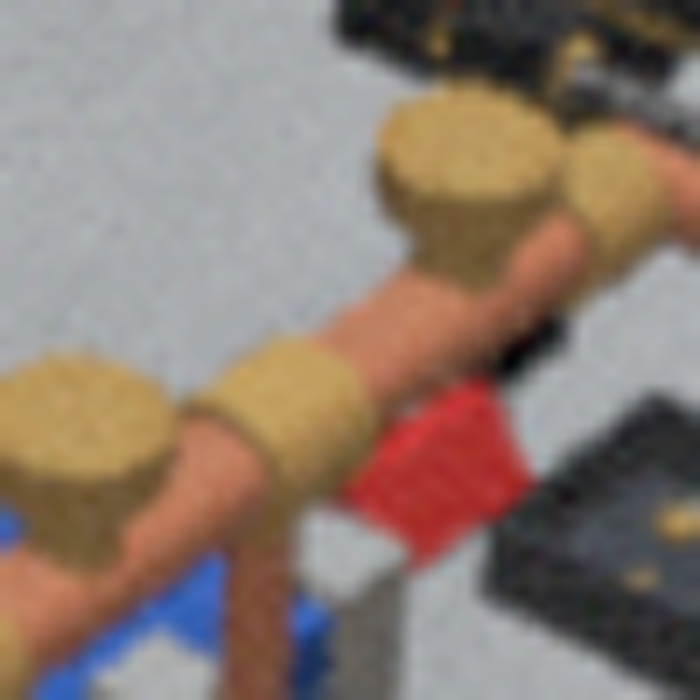

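```bash
python3 -m inch '{"hand":[0,0,0],"delta_pos":[[-0.1,0,0],[-0.05,0,0],[0,0,0]],"turn":[0,0,0]}'
```

```text
t: 26.5
eef_pos: [625.1, 111.7, 164.5]
tcp_rot: [3.141, -0.003, 1.506]
ft_force: [1.1, 15.5, -0.1]
opening: 0.005
```

```bash
python3 -m inch '{"hand":[0,0,0,0,0,0,0,0,0,0,0,0,0],"delta_pos":[[0.3,0,0],[1,0,0],[2,0,0],[2,0,0],[2,0,0],[1,0,-2],[0,0,-3],[0,0,-3],[0,0,-3],[1,-3,0],[1,-3,0],[1,-3,0],[0,0,0]],"turn":[0,0,0,0,0,0,0,0,0,0,0,0,0]}';  python3 look.py 21; python3 -c "
from h import *
S=cv2.imread('pics/scene21.png').astype(float);S=np.clip(S*1.3,0,255).astype(np.uint8);crop('scene',S,300,200,400,285,'c22.png',8)
S=cv2.imread('pics/top21.png').astype(float);S=np.clip(S*1.3,0,255).astype(np.uint8);crop('top',S,270,150,370,250,'c22t.png',6)"
```

```text
t: 27.8
eef_pos: [539.8, 230.0, 274.9]
tcp_rot: [-3.141, 0.0, 1.508]
ft_force: [0.5, 0.5, -0.0]
opening: 0.009
27.9 [ 0.287  0.457  1.671 -0.     1.012  0.351] [542.6 229.  274.9] [ 3.1407 -0.      1.5069] [-0.2  0.  -0.7] 0.006095002039315753
```

View pics/c22.png

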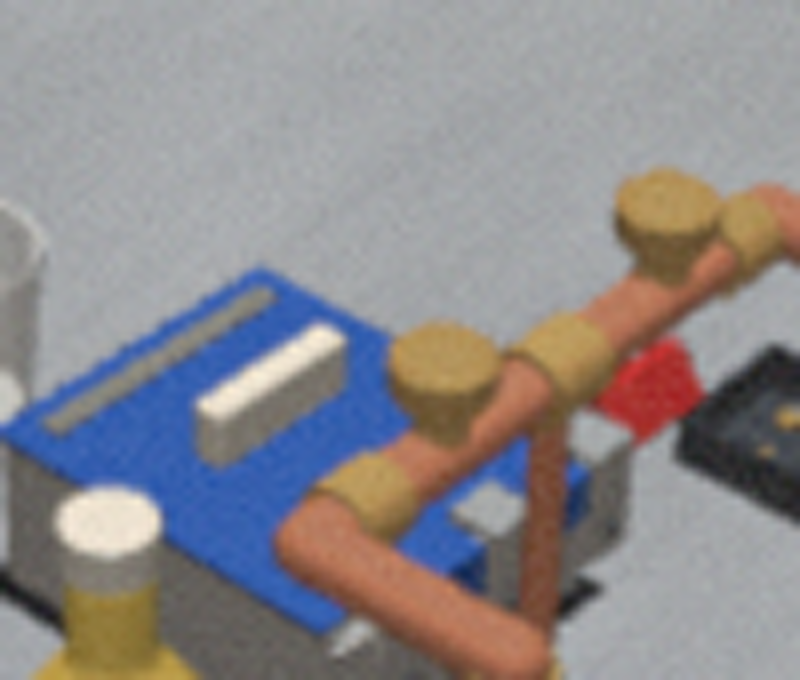

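View pics/c22t.png

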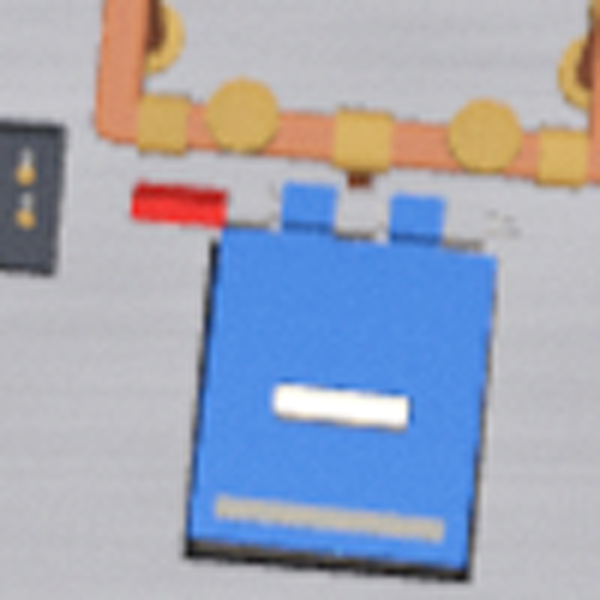

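```bash
python3 - <<'E'
from h import *
for uv,z in (((307.4,184),80),((291.7,183.2),80),((355.6,187),73)):
    w=atz("top",uv,z);d=w[:2]-np.array([626.3,-4.8]);print(w.round(1),"y_h",(d@[.065,.998]).round(1))
p=cv2.imread("pics/top21.png").astype(int);m=(p[...,2]-np.maximum(p[...,0],p[...,1])>60)
k=np.zeros_like(m);k[175:195,285:315]=1;m&=k
ys,xs=np.nonzero(m);print("red cols",xs.min(),xs.max(),ys.min(),ys.max())
for nm in("top",):
    a=cv2.imread("pics/top0.png");b=cv2.imread("pics/top21.png");d=cv2.absdiff(a,b).max(2)
    d=cv2.GaussianBlur(d,(0,0),1.2);n,l,s,c=cv2.connectedComponentsWithStats((d>30).astype(np.uint8));print([(s[i].tolist()) for i in range(1,n) if s[i,4]>6])
cv2.imwrite("pics/t21.png",cv2.imread("pics/top21.png"))
E
```

```text
[628.3  57.4  80. ] y_h 62.2
[630.  102.6  80. ] y_h 107.5
[622.6 -81.7  73. ] y_h -77.0
red cols 292 307 181 187
[[136, 161, 496, 310, 57332], [291, 180, 62, 65, 2814], [421, 265, 7, 18, 108]]
```

View pics/top21.png

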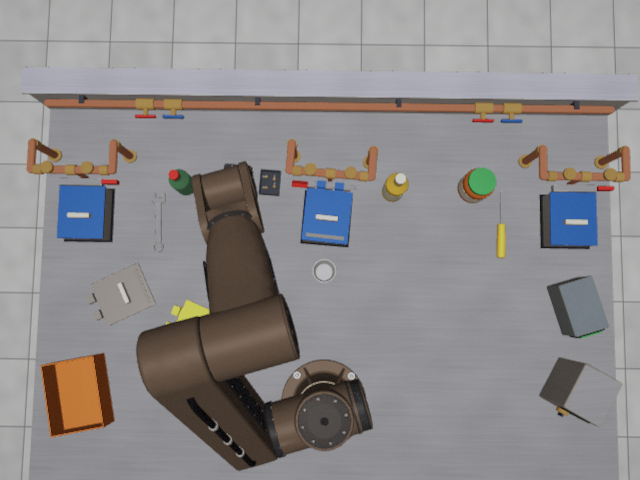

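```bash
python3 -m inch '{"hand":[0.3,0.3,0.3,0.3,0.3,0.3,0.3,0.3],"delta_pos":[[0,0,0],[0,0,0],[0,0,0],[0,0,0],[0,0,0],[0,0,0],[0,0,0],[0,0,0]],"turn":[0,0,0,0,0,0,0,0]}'; python3 look.py 22; python3 - <<'E'
from h import *
p=cv2.imread("pics/top22.png").astype(int);m=(p[...,2]-np.maximum(p[...,0],p[...,1])>60);k=np.zeros_like(m);k[175:195,285:315]=1;m&=k
ys,xs=np.nonzero(m);print(xs.min(),xs.max(),ys.min(),ys.max())
ticket.job_done()
E
```

```text
t: 28.7
eef_pos: [542.6, 228.3, 274.4]
tcp_rot: [3.142, 0.0, 1.506]
ft_force: [0.6, 0.4, 1.0]
opening: 0.298
28.8 [ 0.286  0.458  1.672 -0.     1.012  0.351] [542.6 228.4 274.4] [3.1415e+00 1.0000e-04 1.5058e+00] [-0.2 -0.2 -0.4] 0.30075976963963447
292 307 181 187
the job is handed in; nothing more can be done
```

The blue lid is back on the hopper and the hinge pin is fully home. I handed the job in at about 29 s.

**What I did:** I set the lid flat with its knuckles between the lugs. I carried the pin round to the dish side, because the softener blocks the other end, and slid it in until the gripper came close to the pipe. Since the moves cannot lean the gripper, I let go there and pushed the grip's end the last 45 mm or so with the closed fingertips. The gripper's body passed only a few millimetres above the pipe.

**Last checks:**
- **Pin:** in the last images the red grip's face is at y = 62.2 mm on the hinge line, where the lug's face is at 62. The pin's tip shows beyond the far lug. The final push met firm resistance of about 15 N.
- **Lid:** it lies flat, and it showed no resistance going in until it rested on the rim.
- **Surroundings:** the pipe and other things look unmoved where the arm doesn't hide them. The softener bottle, screw dish and cup were in clear view. The robot was clear of everything, and the grip had not moved about a second later.

**Disagreements:**
- **Pin roll:** the pin rolled perhaps 35° or more about its own axis during the push, its grip leaning towards the front. The task allows any roll.
- **Cameras:** while I was lining up the lid, the two cameras and the robot's own position disagreed by 1 to 4 mm. I went with the middle of those readings.

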